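# Put the pantry shopping away

### The arm

A 6-joint arm with a two-finger parallel gripper is mounted at the origin on the work surface. World frame = base frame: x ahead of the robot, y to its left, z up, the work surface at z = 0. Lengths are in mm, angles in rad, forces in N, time in s.
With the tool pointing down it reaches from about 350 to 775 mm from the base axis. Payload 7.3 kg.
Tool frame: the origin (TCP) lies on the centre line of the jaws, within the pads' length; the fingertips stand 17 mm ahead of it and the grasp point (between the pads) lies 2 mm behind it; z points along the fingers, y is the line along which they close (so a half turn about z gives the same grasp; the last joint's range is limited). The gripper opens to 92 mm and grips with 3 to 60 N. Pads are 19 mm wide; open, the fingers measure 130 mm over their backs; the gripper's body (75 mm by 190 mm) begins 47 mm behind the grasp point.
Start: joints at [-1.486, 0.342, 1.524, -0, 1.275, -0.146], TCP at [120.118, -511.092, 243.741] pointing down, gripper open.
Joint ranges: [-2.53, 2.53], [-0.77, 2.02], [0.04, 2.7], [-1, 4.14], [0.28, 2.66], [-3.11, 3.11]. Speed limits (rad/s): [2.57, 2.57, 3.14, 3.14, 3.14, 3.14].

### API

Orientations are given as [roll, pitch, yaw] about the fixed x, y, z axes, in that order (R = Rz(yaw) Ry(pitch) Rx(roll)).
In Python, from plant import bot gives the robot as it stands. The module is installed in compiled form; this text tells all that it offers.
- The arm moves only by the shell command python3 -m pendant 'ROWS'. ROWS is JSON, a list of rows, each a list of 3 entries, a list of its own where there are three numbers: the shift along the world's x, y, z as a fraction of full scale, then the turn, a rotation vector about the world's x, y, z as a fraction of full scale, then the opening, from -1 (shut) to 1 (fully open), so that 0 is half open. In form: [[[tx, ty, tz], [rx, ry, rz], claw], ...]. A call has exactly 10 rows; each row shifts and turns the commanded pose from where the row before left it; what a row does not reach is not made up. Full scale, the value 1, is 30 mm for a shift and 0.12 rad for a turn. A row lasts 1/12 s, in which the tool goes at most 41.7 mm and 7.16 degrees, less where a joint would pass 70% of its speed; a pose out of reach is approached as far as the arm can. A call with a number of a shift or a turn outside -1 to 1 is refused whole. A call with a gripper value outside its range is refused whole. The fingers move at their own pace and stop on an object; the grip force is fixed at half the most. Time passes only in rows, so rows that do not move let the fingers close, or fill a call up. It gives the time, the measured TCP pose, the force, the opening and the grip force at its end, in the units of the state.
- bot.get_obs(): the state, without advancing time (a new reading comes with each control period).
- bot.capture(name): name is "scene" or "top" or "wrist"; returns the picture (420x560x3 uint8, blue, green, red); there is no depth.
- bot.camera_params(name): a dict with "fovy" (degrees; the focal length in pixels is half the picture's height over the tangent of half this angle, whatever the lens; pixels are square), "cx", "cy" (the principal point, pixels), "camera_from_world" (4x4, takes a point from world to camera coordinates). Camera axes: x right, y down, z forward; pixel columns grow to the right and rows downward; lengths in mm; the calibration is good to about 2 mm. A picture is of the moment at which its call begins: read the wrist's pose just before it. camera_params takes no time and is no camera call; for the wrist camera it gives the pose at the moment of the call.
- bot.close_job(): hands the job in; it is judged then, once.
The state is a dict: "time": time; "joint_positions": joint angles; "dq": joint speeds; "tau": joint torques, N m; "tool_pos": TCP position; "tcp_rot": TCP orientation; "contact_force": force on the tool from outside, world axes, zero at the start; "moment": the same for the moment, N m; "grip_width": finger opening in mm; "finger_force": force on a finger pad.
Only numpy, scipy, OpenCV 4.12 (cv2) and the standard library are available. Lean on these libraries where they do the work, as an engineer would, in place of code of your own. Each camera call takes 0.05 s, during which the arm holds its last target. There are 200 camera calls.

### The job

Put the shopping on the pantry counter away: pull the wooden unit's drawer well open, lay all the flat tea cartons in it and slide it fully shut; put all the squat tins in the wire basket and then slide the basket under the white shelf riser, straight in until it stops at the back. Leave everything else where it stands.

Things in the scene. Friction and masses are not known exactly. Their poses are not given: they have to be found in the camera images.
- unit: light wooden drawer unit fixed on the counter, 270 deep (x) x 290 wide (y) x 130 high, origin at the centre of its underside; its front (drawer side) faces its own -x. Its top board ends at x = -123, where the shut drawer's front panel begins; the opening under that board reaches from 10 to 120 above the counter
- drawer (a joint): the unit's only drawer: how far it is pulled out along the unit's own -x, in m; 0 fully shut, 0.19 fully open; starts shut or a little ajar. It runs stiffly (about 1.5 N plus some damping) and stays where it is left
- drawer_handle (a point): middle of the drawer's bar handle: a dark steel bar 10 thick, 110 long along the unit's y, its axis 35 in front of the front panel and 95 above the counter (35 below the unit's top); moves with the drawer, axes as the unit's
- drawer_in (a point): centre of the drawer's inner floor, 18 above the counter, axes as the unit's; moves with the drawer. Inside: x -114 to +114, y -126 to +126, side walls 59 high and 6 thick. The front panel (outer face at x = -132) rises 109 above this floor. Pulled out by d, the drawer is clear of the unit's top board in front of x = d - 120 (mm)
- riser: white shelf riser (low shelf with sides and a closed back) fixed on the counter: 175 deep (x) x 315 wide (y) x 110 high, origin at the centre of its underside, open bay facing its own -x. The bay is 285 wide, 95 high under the board, and 163 deep from the front edge (x = -87.5) to the back panel (x = +75.5)
- basket: loose black wire basket, 160 (x) x 250 (y) x 70 high, 152 x 242 inside, floor 3 thick, about 350 g; origin at the centre of its underside, front (handle side) at its own -x. Starts on the counter before the riser's bay, facing about as the riser does. Pushed home against the riser's back, its origin is at x = -4.5 in the riser's frame, its front about flush with the riser's, its handle outside
- basket_handle (a point): middle of the basket's loop handle: a black bar 10 thick, 110 long along the basket's y, 45 in front of the basket's front wall and 100 above its underside; axes as the basket's
- carton_1: flat cardboard tea carton with a paper band, 110 long (its x) x 50 wide (its y) x 38 high (its z), about 110 g, lying flat on the counter at the start; origin at the centre of its underside. Absent in some starts
- carton_2: flat cardboard tea carton with a paper band, 110 long (its x) x 50 wide (its y) x 38 high (its z), about 110 g, lying flat on the counter at the start; origin at the centre of its underside. Absent in some starts
- carton_3: flat cardboard tea carton with a paper band, 110 long (its x) x 50 wide (its y) x 38 high (its z), about 110 g, lying flat on the counter at the start; origin at the centre of its underside. Absent in some starts
- tin_1: squat closed food tin, 60 in diameter and 45 high, paper label round a bare metal can, about 150 g, standing on the counter at the start; origin at the centre of its underside, z up its axis. Absent in some starts
- tin_2: squat closed food tin, 60 in diameter and 45 high, paper label round a bare metal can, about 150 g, standing on the counter at the start; origin at the centre of its underside, z up its axis. Absent in some starts
- tin_3: squat closed food tin, 60 in diameter and 45 high, paper label round a bare metal can, about 150 g, standing on the counter at the start; origin at the centre of its underside, z up its axis. Absent in some starts
- ramekin: white ribbed ramekin filled with brown coffee, 70 in diameter, 45 high, standing among the shopping; leave alone. Origin at the centre of its underside
- scoop: steel flour scoop lying flat, 150 long, up to 26 high, at the back right; leave alone. Origin at its middle, on the counter
- honey_jar: amber jar, 72 in diameter, 85 high, standing on the riser; leave alone. Origin at the centre of its underside
- wooden_spoon: wooden spoon lying flat behind the shopping, 190 long, under 25 high; leave alone. Origin at its middle, near the counter
- jar_lid: black round jar lid lying flat, 90 in diameter, 29 high over its wire handle, at the back left; leave alone. Origin at the centre of its underside
- punnet: white punnet of red berries, 95 x 95 x 70 high, standing on the drawer unit; leave alone. Origin at the centre of its underside
There are look-alikes about, which are no part of the job. Leave any turquoise look-alike of the carton_1 alone.

How it is judged:
By the outcome, as a careful person would: the job done as asked, in the order asked, and still so for the second after the job is handed in, with the robot touching nothing.
Of carton_1, carton_2, carton_3 only 2 to 3 are there at a start; the rules pass over those that are not, and their reading is None.
Of tin_1, tin_2, tin_3 only 2 to 3 are there at a start; the rules pass over those that are not, and their reading is None.
At some moment in a run one of carton_1, carton_2, carton_3, tin_1, tin_2, tin_3 may be knocked a few centimetres aside while the robot is not near it.
Once in a run the grip may slacken for a moment while it holds something.
It also fails if it takes over 210 s, if anything falls off the work surface, if the arm or the gripper's body presses on something with over 40 N, if the wrist force passes 120 N, or if a joint passes its speed limit or range.

## Working session

There is one attempt and no reset: what is moved stays moved. The work goes in short steps, Python scripts to look and compute and a shell command to move; the robot and the scene stay as the last step left them, time stands still between calls to the robot, and variables do not carry over. Pictures are saved under pics/ and viewed, at most 17 in all, crops included, and the job is handed in when it is done.

```bash
mkdir -p pics
cat > h.py <<'E'
import numpy as np, cv2
from plant import bot
def cam(n):
    p=bot.camera_params(n); return p
def ray(p,u,v,z):
    f=210/np.tan(np.radians(p["fovy"]/2)); T=np.array(p["camera_from_world"]); R=T[:3,:3]; c=-R.T@T[:3,3]
    d=R.T@np.array([(u-p["cx"])/f,(v-p["cy"])/f,1.]); return c+d*(z-c[2])/d[2]
def proj(p,X):
    f=210/np.tan(np.radians(p["fovy"]/2)); T=np.array(p["camera_from_world"]); q=T[:3,:3]@np.array(X)+T[:3,3]
    return q[0]/q[2]*f+p["cx"],q[1]/q[2]*f+p["cy"]
E
python3 - <<'E'
from h import *
for n in("scene","top"):
    p=cam(n); cv2.imwrite(f"pics/{n}0.png",cv2.resize(bot.capture(n),(800,600),interpolation=cv2.INTER_CUBIC)); print(n,{k:np.round(v,3).tolist() for k,v in p.items()})
o=bot.get_obs(); print({k:np.round(v,3).tolist() for k,v in o.items()})
E
```

```text
scene {'fovy': 54.668, 'cx': 285.353, 'cy': 201.837, 'camera_from_world': [[-0.946, 0.324, -0.022, 530.218], [0.22, 0.59, -0.777, -58.709], [-0.239, -0.739, -0.63, 1269.304], [0.0, 0.0, 0.0, 1.0]]}
top {'fovy': 42.18, 'cx': 280.649, 'cy': 206.429, 'camera_from_world': [[0.022, -1.0, -0.012, -8.69], [-0.997, -0.021, -0.071, 575.613], [0.071, 0.014, -0.997, 1551.339], [0.0, 0.0, 0.0, 1.0]]}
{'time': 0.1, 'joint_positions': [-1.486, 0.343, 1.525, -0.0, 1.275, -0.146], 'dq': [-0.0, 0.0, -0.003, -0.0, 0.002, -0.001], 'tau': [0.001, -43.2, -24.469, 0.072, 0.053, -0.0], 'tool_pos': [120.085, -510.739, 243.113], 'tcp_rot': [-3.14, -0.0, 0.231], 'contact_force': [0.141, 0.545, 0.487], 'moment': [0.037, 0.033, -0.025], 'finger_force': 0.0, 'grip_width': 91.691}
```

View pics/top0.png

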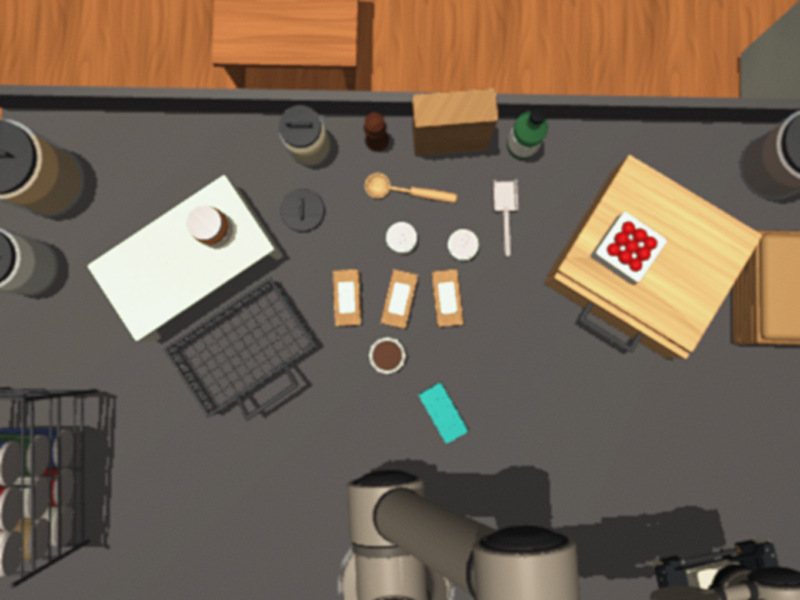

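View pics/scene0.png

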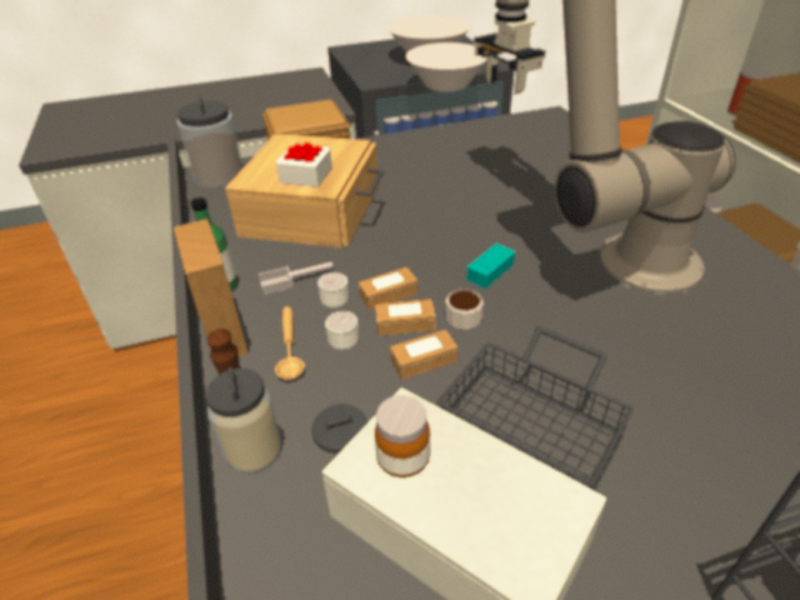

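The top view (800x600 px) shows three brown cartons with white bands at (347,298), (399,299) and (447,298). The two tins are at (401,237) and (463,244), the ramekin is at (387,355) and the turquoise look-alike at (443,413). The drawer unit is on the right with its handle at (608,328). The riser is on the left, with the basket in front of it at (245,347) and its handle at (277,392).

```bash
cat > m.py <<'E'
from h import *
def rects(img,p):
    hsv=cv2.cvtColor(img,cv2.COLOR_BGR2HSV); 
    k=img.shape[1]/560
    out=[]
    # cartons: brown or white-band blobs
    for nm,m,z in (("brown",cv2.inRange(hsv,(5,90,90),(22,255,255)),38),("white",cv2.inRange(hsv,(0,0,150),(180,70,255)),41),("turq",cv2.inRange(hsv,(80,90,60),(100,255,255)),38)):
        cs,_=cv2.findContours(m,cv2.RETR_EXTERNAL,cv2.CHAIN_APPROX_NONE)
        for c in cs:
            a=cv2.contourArea(c)
            if a<120: continue
            q=cv2.minAreaRect(c); b=cv2.boxPoints(q); W=np.array([ray(p,u,v,z)[:2] for u,v in b]); ctr=ray(p,*q[0],z)[:2]
            e=[W[1]-W[0],W[2]-W[1]]; L=[np.linalg.norm(x) for x in e]; i=int(np.argmax(L)); 
            print(nm,int(a),"px",np.round(q[0]),"ctr",np.round(ctr),"L",np.round(L[i]),round(L[1-i]),"longyaw",round(float(np.arctan2(e[i][1],e[i][0])),3))
E
python3 - <<'E'
from m import *
p=cam("top"); im=bot.capture("top"); cv2.imwrite("pics/t.png",im); rects(im,p)
k=.7
print("handles etc")
for nm,u,v,z in (("unitA",630,156,130),("unitB",762,237,130),("unitC frontR panel",687,357,127),("unitD frontL panel",548,283,127),("handL",578,318,95),("handR",634,348,95),("riserA",224,176,110),("riserB",275,250,110),("riserC",138,340,110),("riserD",88,266,110),
 ("bask1",272,283,70),("bask2",320,344,70),("bask3",212,414,70),("bask4",167,350,70),("bhL",249,404,100),("bhR",303,373,100)):
    print(nm,np.round(ray(p,u*k,v*k,z)))
s=cam("scene")
c=im[100:270,380:540]; cv2.imwrite("pics/unit.png",cv2.resize(im[100:290,100:540],(800,345),interpolation=cv2.INTER_CUBIC))
E
```

```text
brown 269 px [270. 249.] ctr [454.  30.] L 52.0 52 longyaw -2.333
brown 681 px [279. 209.] ctr [567.   8.] L 113.0 54 longyaw -0.21
brown 686 px [313. 208.] ctr [571. -88.] L 113.0 54 longyaw -3.006
brown 683 px [242. 208.] ctr [568. 113.] L 114.0 54 longyaw -3.076
brown 474 px [287. 131.] ctr [793. -11.] L 186.0 51 longyaw -1.611
brown 15217 px [482. 192.] ctr [ 627. -569.] L 510.0 344 longyaw -1.988
brown 505 px [ 27. 123.] ctr [800. 746.] L 140.0 71 longyaw -0.43
brown 902 px [206.  55.] ctr [1013.  229.] L 208.0 42 longyaw -1.553
brown 33295 px [280.  44.] ctr [1048.   17.] L 1640.0 264 longyaw -1.555
white 121 px [494. 404.] ctr [  38. -600.] L 36.0 35 longyaw -1.545
white 684 px [271. 404.] ctr [25. 18.] L 79.0 73 longyaw -1.457
white 183 px [244. 404.] ctr [21. 93.] L 82.0 24 longyaw -3.071
white 1213 px [369. 405.] ctr [  29. -254.] L 119.0 84 longyaw -1.497
white 396 px [261. 361.] ctr [140.  48.] L 110.0 56 longyaw -3.092
white 475 px [271. 248.] ctr [456.  30.] L 70.0 70 longyaw -2.333
white 220 px [279. 209.] ctr [568.   8.] L 62.0 33 longyaw -0.204
white 222 px [313. 208
[... 241 characters left out ...]
21
white 1327 px [441. 172.] ctr [ 682. -453.] L 107.0 107 longyaw -2.164
white 387 px [355. 152.] ctr [ 734. -206.] L 149.0 48 longyaw -3.06
white 7295 px [126. 180.] ctr [641. 450.] L 335.0 186 longyaw -0.953
turq 712 px [310. 289.] ctr [344. -84.] L 114.0 53 longyaw -2.606
handles etc
unitA [ 841. -426.  130.]
unitB [ 691. -674.  130.]
unitC frontR panel [ 463. -534.  127.]
unitD frontL panel [ 596. -274.  127.]
handL [ 533. -337.   95.]
handR [ 478. -444.   95.]
riserA [792. 349. 110.]
riserB [650. 246. 110.]
riserC [473. 501. 110.]
riserD [612. 604. 110.]
bask1 [590. 257.  70.]
bask2 [473. 159.  70.]
bask3 [333. 365.  70.]
bask4 [455. 458.  70.]
bhL [356. 287. 100.]
bhR [417. 186. 100.]
```

View pics/unit.png

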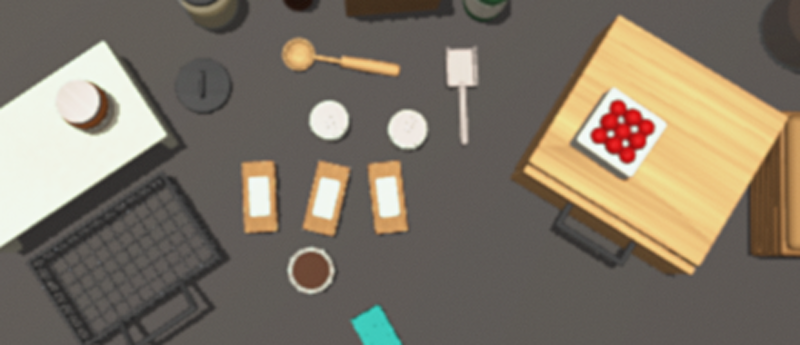

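```bash
python3 -m pendant '[[[0.7,0.2,0],[0,0,0.4],-0.5],[[0.7,0.2,0],[0,0,0.4],-0.5],[[0.7,0.2,0],[0,0,0.4],-0.5],[[0.7,0.2,0],[0,0,0.4],-0.5],[[0.7,0.2,0],[0,0,0.4],-0.5],[[0.7,0.2,0],[0,0,0.4],-0.5],[[0.7,0.2,0],[0,0,0.4],-0.5],[[0.7,0.2,0],[0,0,0.4],-0.5],[[0.7,0.2,0],[0,0,0.4],-0.5],[[0.7,0.2,0],[0,0,0.4],-0.5]]' && python3 -m pendant '[[[0.7,0.2,0],[0,0,0.4],-0.5],[[0.7,0.2,0],[0,0,0.4],-0.5],[[0.7,0.2,0],[0,0,0.4],-0.5],[[0.7,0.2,0],[0,0,0.4],-0.5],[[0.7,0.2,0],[0,0,0.4],-0.5],[[0.7,0.2,0],[0,0,0.4],-0.5],[[0.4,0.2,0],[0,0,0.2],-0.5],[[0.3,0.2,0],[0,0,0.2],-0.5],[[0,0.2,0],[0,0,0],-0.5],[[0,0.2,0],[0,0,0],-0.5]]'
python3 - <<'E'
from h import *
o=bot.get_obs(); print(o["tool_pos"],o["tcp_rot"],o["grip_width"])
p=cam("wrist"); im=bot.capture("wrist"); cv2.imwrite("pics/w1r.png",im); cv2.imwrite("pics/w1.png",cv2.resize(im,(800,600)))
for q in([505,-390,95],[533,-337,95],[478,-444,95]): print(np.array(proj(p,q))/.7)
print(np.linalg.inv(np.array(p["camera_from_world"]))[:3,3])
E
```

```text
time: 0.98
tool_pos: [331.1, -450.5, 243.4]
tcp_rot: [-3.141, -0.0, 0.713]
contact_force: [0.5, 0.3, -0.7]
grip_width: 29.7
finger_force: 0.0
time: 1.82
tool_pos: [476.7, -390.5, 243.4]
tcp_rot: [-3.141, 0.0, 1.046]
contact_force: [-0.8, 0.6, 0.3]
grip_width: 22.7
finger_force: 0.0
[ 476.70851917 -390.52901242  243.35567956] [-3.14066723e+00  1.21754657e-04  1.04630098e+00] 22.664495297241643
[430.11922083 268.77471694]
[428.57085229 174.18020971]
[433.46031349 354.01799743]
[ 513.69066533 -327.48379807  385.22673088]
```

View pics/w1.png

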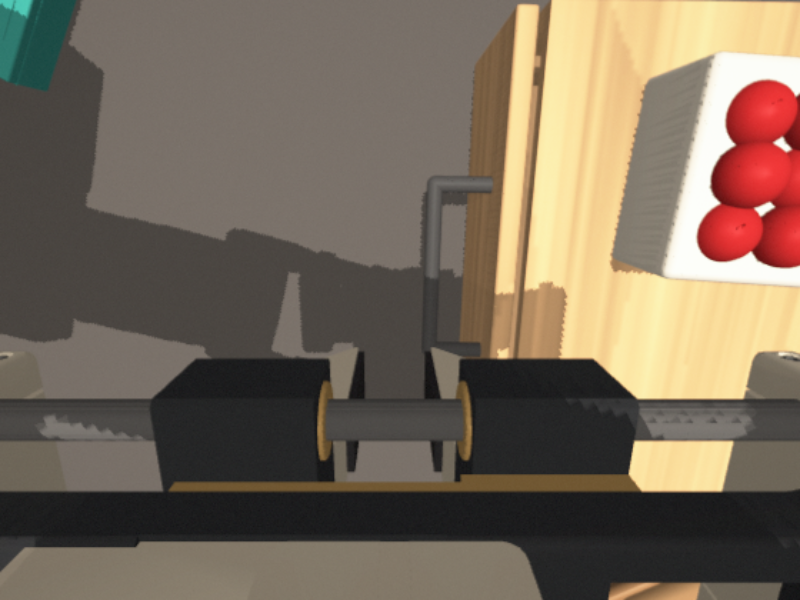

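The wrist view shows the handle bar as a vertical bar at column ~434, rows 184–349 of the 800x600 image. The drawer is slightly ajar.

Run:
```python
from h import *
p=cam("wrist"); k=.7
P=[ray(p,436*k,184*k,95),ray(p,431*k,349*k,95)]
print(np.round(P,1)); m=(P[0]+P[1])/2; d=P[0]-P[1]; print("mid",m,np.linalg.norm(d),"unit yaw",np.arctan2(-d[0],d[1]))
a,b=ray(p,545*k,30*k,130),ray(p,514*k,350*k,130); d=a-b; print("unit edge",a,b,np.arctan2(-d[0],d[1]))
a,b=ray(p,516*k,30*k,127),ray(p,488*k,350*k,127); d=a-b; print("panel outer",a,b,np.arctan2(-d[0],d[1]))
```

```text
[[ 534.  -343.5   95. ]
 [ 478.1 -438.9   95. ]]
mid [ 506.03822832 -391.20734432   95.        ] 110.63063704485472 unit yaw -0.5298520786604785
unit edge [ 615.29249971 -302.84531948  130.        ] [ 525.88947213 -451.30548491  130.        ] -0.5420371391975524
panel outer [ 603.63836984 -295.14094134  127.        ] [ 512.1356647  -444.74341463  127.        ] -0.5489336529584572
```

```bash
python3 -m pendant '[[[0.98,0,0],[0,0,-0.08],-0.5],[[0,0,0],[0,0,0],-0.5],[[0,0,-0.8],[0,0,0],-0.5],[[0,0,-0.8],[0,0,0],-0.5],[[0,0,-0.8],[0,0,0],-0.5],[[0,0,-0.8],[0,0,0],-0.5],[[0,0,-0.8],[0,0,0],-0.5],[[0,0,-0.8],[0,0,0],-0.5],[[0,0,0],[0,0,0],-0.5],[[0,0,0],[0,0,0],-0.5]]' && python3 -m pendant '[[[0,0,0],[0,0,0],-1],[[0,0,0],[0,0,0],-1],[[0,0,0],[0,0,0],-1],[[0,0,0],[0,0,0],-1],[[0,0,0],[0,0,0],-1],[[0,0,0],[0,0,0],-1],[[0,0,0],[0,0,0],-1],[[0,0,0],[0,0,0],-1],[[0,0,0],[0,0,0],-1],[[0,0,0],[0,0,0],-1]]'
```

```text
time: 2.7
tool_pos: [505.3, -391.0, 99.3]
tcp_rot: [-3.139, -0.0, 1.036]
contact_force: [0.3, 0.7, -0.1]
grip_width: 23.2
finger_force: 0.0
time: 3.53
tool_pos: [507.0, -391.9, 101.8]
tcp_rot: [3.138, 0.001, 1.037]
contact_force: [-1.5, -1.0, 6.0]
grip_width: 8.5
finger_force: 30.0
```

```bash
python3 -m pendant '[[[-0.26,0.153,0],[0,0,0],-1],[[-0.26,0.153,0],[0,0,0],-1],[[-0.26,0.153,0],[0,0,0],-1],[[-0.26,0.153,0],[0,0,0],-1],[[-0.26,0.153,0],[0,0,0],-1],[[-0.26,0.153,0],[0,0,0],-1],[[-0.26,0.153,0],[0,0,0],-1],[[-0.26,0.153,0],[0,0,0],-1],[[-0.26,0.153,0],[0,0,0],-1],[[-0.26,0.153,0],[0,0,0],-1]]' && python3 -m pendant '[[[-0.26,0.153,0],[0,0,0],-1],[[-0.26,0.153,0],[0,0,0],-1],[[-0.26,0.153,0],[0,0,0],-1],[[-0.26,0.153,0],[0,0,0],-1],[[-0.26,0.153,0],[0,0,0],-1],[[-0.26,0.153,0],[0,0,0],-1],[[-0.26,0.153,0],[0,0,0],-1],[[-0.26,0.153,0],[0,0,0],-1],[[-0.26,0.153,0],[0,0,0],-1],[[-0.26,0.153,0],[0,0,0],-1]]'
```

```text
time: 4.37
tool_pos: [429.9, -346.0, 101.8]
tcp_rot: [3.136, 0.001, 1.037]
contact_force: [2.5, 0.7, 5.6]
grip_width: 9.0
finger_force: 30.0
time: 5.2
tool_pos: [352.2, -299.6, 101.7]
tcp_rot: [3.136, -0.0, 1.037]
contact_force: [5.5, 3.8, 9.8]
grip_width: 8.7
finger_force: 30.0
```

```bash
python3 -m pendant '[[[0,0,0],[0,0,0],-0.5],[[0,0,0],[0,0,0],-0.5],[[0,0,0],[0,0,0],-0.5],[[0,0,0.5],[0,0,0],-0.5],[[0,0,1],[0,0,0],-0.5],[[0,0,1],[0,0,-0.5],-0.5],[[0,0,1],[0,0,-1],0],[[0,0,1],[0,0,-1],1],[[0.5,0.5,0.5],[0,0,-1],1],[[1,1,0],[0,0,-1],1]]'
python3 - <<'E'
from m import *
p=cam("top"); im=bot.capture("top"); cv2.imwrite("pics/t2.png",im); cv2.imwrite("pics/t2c.png",cv2.resize(im[100:390,180:560],(786,600))); rects(im,p)
E
```

```text
time: 6.03
tool_pos: [392.1, -261.5, 253.7]
tcp_rot: [3.134, -0.001, 0.503]
contact_force: [1.1, -1.0, -0.7]
grip_width: 45.2
finger_force: 0.0
brown 267 px [270. 249.] ctr [454.  30.] L 52.0 52 longyaw -2.333
brown 680 px [279. 209.] ctr [567.   8.] L 113.0 53 longyaw -0.221
brown 687 px [313. 208.] ctr [571. -88.] L 113.0 54 longyaw -3.006
brown 685 px [242. 208.] ctr [568. 113.] L 114.0 54 longyaw -3.076
brown 474 px [287. 131.] ctr [793. -11.] L 186.0 51 longyaw -1.611
brown 19191 px [468. 214.] ctr [ 563. -528.] L 531.0 493 longyaw -1.988
brown 480 px [ 26. 123.] ctr [801. 747.] L 141.0 73 longyaw -0.401
brown 859 px [206.  55.] ctr [1013.  229.] L 202.0 42 longyaw -1.553
brown 33288 px [280.  44.] ctr [1048.   17.] L 1640.0 264 longyaw -1.555
white 1312 px [226. 411.] ctr [  2. 143.] L 150.0 101 longyaw -2.318
white 138 px [288. 379.] ctr [ 94. -29.] L 65.0 24 longyaw -2.079
white 171 px [367. 343.] ctr [ 198. -248.] L 95.0 28 longyaw -2.745
white 123 px [349. 330.] ctr [ 232. -196.] L 65.0 20 longyaw -0.773
white 878 px [420. 292.] ctr [ 342. -392.] L 119.0 64 longyaw -2.341
white 462 px [271. 248.] ctr [455.  29.] L 70.0 68 longyaw -0.763
white 218 px [279. 209.] ctr [568.   8.] L 62.0 33 longyaw -0.222
white 221 px [313. 208.] ctr [572. -88.] L 63.0 33 longyaw -3.014
white 217 px [242. 208.] ctr [569. 112.] L 60.0 31 longyaw -3.115
white 341 px [324. 171.] ctr [ 679. -118.] L 61.0 59 longyaw -0.762
white 344 px [280. 166.] ctr [692.   6.] L 61.0 60 longyaw -3.121
white 1317 px [441. 172.] ctr [ 682. -453.] L 107.0 107 longyaw -2.162
white 375 px [354. 152.] ctr [ 733. -203.] L 147.0 46 longyaw -3.13
white 7265 px [126. 180.] ctr [641. 450.] L 334.0 186 longyaw -0.953
turq 711 px [310. 289.] ctr [344. -84.] L 114.0 53 longyaw -2.601
```

View pics/t2c.png

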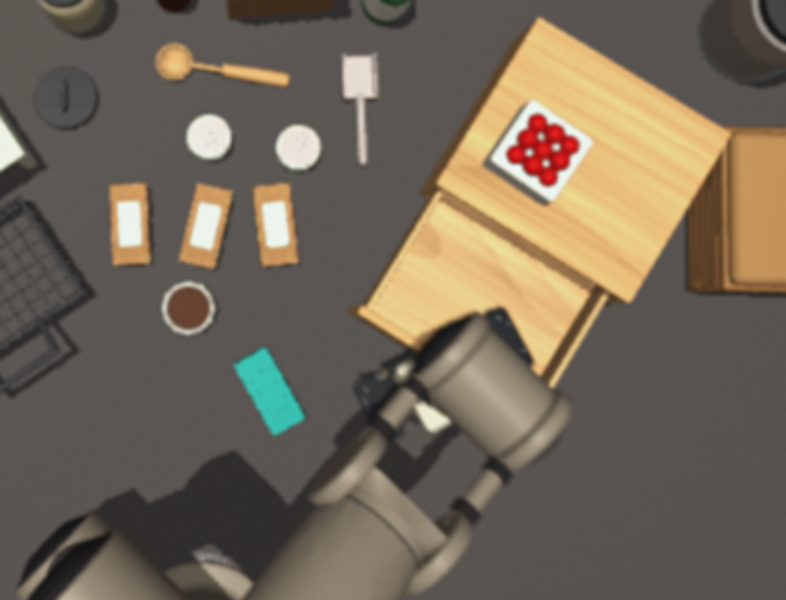

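The crop shows the drawer wide open. The targets are the cartons with white bands at (130,224), (206,226) and (276,224), which are brown as described. The turquoise box at (270,390) is the look-alike and stays. The tins are the plain lidded ones at (208,136) and (298,147), and the brown-filled ramekin at (188,308) stays.

```bash
python3 -m pendant '[[[0.97,0.92,0],[0,0,-0.5],0.5],[[0.97,0.92,0],[0,0,-0.5],0.5],[[0.97,0.92,0],[0,0,-0.5],0.5],[[0.97,0.92,0],[0,0,-0.5],0.5],[[0.97,0.92,0],[0,0,-0.5],0.5],[[0.97,0.92,0],[0,0,-0.5],0.5],[[0,0,-1],[0,0,0],0.5],[[0,0,-1],[0,0,0],0.5],[[0,0,-1],[0,0,0],0.5],[[0,0,0],[0,0,0],0.5]]'
```

```text
time: 6.92
tool_pos: [562.7, -91.9, 153.5]
tcp_rot: [-3.137, 0.011, 0.154]
contact_force: [-1.7, -0.9, -0.7]
grip_width: 68.8
finger_force: 0.0
```

```bash
python3 -m pendant '[[[0.27,0.13,0],[0,0,-0.15],0.5],[[0,0,-0.6],[0,0,0],0.5],[[0,0,-0.6],[0,0,0],0.5],[[0,0,-0.6],[0,0,0],0.5],[[0,0,-0.6],[0,0,0],0.5],[[0,0,-0.6],[0,0,0],0.5],[[0,0,-0.6],[0,0,0],0.5],[[0,0,-0.4],[0,0,0],0.5],[[0,0,0],[0,0,0],0.5],[[0,0,0],[0,0,0],0.5]]'
```

```text
time: 7.75
tool_pos: [574.5, -89.7, 40.5]
tcp_rot: [3.141, -0.0, 0.135]
contact_force: [0.4, 0.6, 0.3]
grip_width: 68.9
finger_force: 0.0
```

```bash
python3 -m pendant '[[[-0.05,0,-0.57],[0,0,0],0.5],[[0,0,0],[0,0,0],-1],[[0,0,0],[0,0,0],-1],[[0,0,0],[0,0,0],-1],[[0,0,0],[0,0,0],-1],[[0,0,0],[0,0,0],-1],[[0,0,0],[0,0,0],-1],[[0,0,0.5],[0,0,0],-1],[[0,0,1],[0,0,0],-1],[[0,0,1],[0,0,0],-1]]' && python3 -m pendant '[[[0,0,1],[0,0,0],-1],[[0,0,1],[0,0,0],-1],[[0,0,1],[0,0,0],-1],[[0,-0.5,1],[0,0,-0.4],-1],[[-0.4,-1,0],[0,0,-0.6],-1],[[-0.4,-1,0],[0,0,-0.6],-1],[[-0.4,-1,0],[0,0,-0.6],-1],[[-0.4,-1,0],[0,0,-0.6],-1],[[-0.4,-1,0],[0,0,-0.6],-1],[[-0.4,-1,0],[0,0,-0.6],-1]]'
```

```text
time: 8.58
tool_pos: [571.5, -89.0, 97.7]
tcp_rot: [-3.14, 0.003, 0.135]
contact_force: [0.6, -0.7, -0.7]
grip_width: 50.0
finger_force: 30.0
time: 9.42
tool_pos: [499.6, -285.5, 217.9]
tcp_rot: [3.142, 0.0, -0.349]
contact_force: [-0.2, 1.0, -1.5]
grip_width: 49.9
finger_force: 3.0
```

```bash
python3 -m pendant '[[[0,0,0],[0,0,0],-1],[[0,0,0],[0,0,0],-1],[[0,0,0],[0,0,0],-1],[[0,0,0],[0,0,0],-1],[[0,0,0],[0,0,0],-1],[[0,0,0],[0,0,0],-1],[[0,0,0],[0,0,0],-1],[[0,0,0],[0,0,0],-1],[[0,0,0],[0,0,0],-1],[[0,0,0],[0,0,0],-1]]'
python3 - <<'E'
from h import *
p=cam("wrist"); im=bot.capture("wrist"); cv2.imwrite("pics/w2.png",im)
E
```

```text
time: 10.25
tool_pos: [500.6, -284.2, 217.6]
tcp_rot: [3.141, -0.0, -0.345]
contact_force: [-0.5, 0.0, -0.8]
grip_width: 49.6
finger_force: 30.0
```

View pics/w2.png

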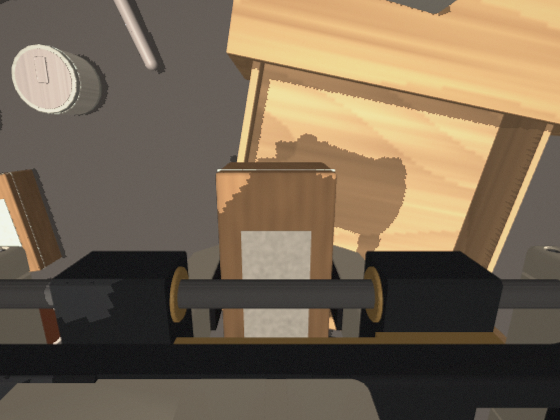

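The carton is still held, centred at column ~277, after a brief drop in grip force. The drawer lies ahead and to the right, with its left wall at ~(248,120).

```bash
cat >> h.py <<'E'
DY=-0.537; DC=np.array([495.4,-384.8])
def dr(x,y): return DC+np.array([[np.cos(DY),-np.sin(DY)],[np.sin(DY),np.cos(DY)]])@[x,y]
E
python3 - <<'E'
from h import *
p=cam("wrist")
for x,y,z in((30,132,77),(60,132,77),(30,-132,77),(60,-132,77),(60,126,18)): print(x,y,np.round(proj(p,[*dr(x,y),z])))
for u,v in((258,65),(243,150),(548,125),(500,240)): print(np.round(ray(p,u,v,77)[:2]), "local",np.round(np.array([[np.cos(DY),np.sin(DY)],[-np.sin(DY),np.cos(DY)]])@(ray(p,u,v,77)[:2]-DC)))
for a in((-50,76),(-50,-76),(10,0)):print(a,np.round(dr(*a)))
E
```

```text
30 132 [244. 111.]
60 132 [250.  74.]
30 -132 [533. 170.]
60 -132 [547. 136.]
60 126 [260.  84.]
[ 618. -311.] local [ 68. 127.]
[ 558. -274.] local [ -3. 127.]
[ 489. -531.] local [  69. -129.]
[ 396. -475.] local [ -39. -129.]
(-50, 76) [ 491. -294.]
(-50, -76) [ 414. -425.]
(10, 0) [ 504. -390.]
```

```bash
python3 -m pendant '[[[-0.31,-0.33,0],[0,0,-0.8],-1],[[0,0,0],[0,0,-0.8],-1],[[0,0,-0.7],[0,0,0],-1],[[0,0,-0.7],[0,0,0],-1],[[0,0,-0.7],[0,0,0],-1],[[0,0,-0.7],[0,0,0],-1],[[0,0,-0.7],[0,0,0],-1],[[0,0,-0.7],[0,0,0],-1],[[0,0,-0.6],[0,0,0],-1],[[0,0,0],[0,0,0],-1]]' && python3 -m pendant '[[[0,0,-0.3],[0,0,0],-1],[[0,0,-0.3],[0,0,0],-1],[[0,0,0],[0,0,0],-1],[[0,0,0],[0,0,0],-1],[[0,0,0],[0,0,0],-1],[[0,0,0],[0,0,0],-1],[[0,0,0],[0,0,0],-1],[[0,0,0],[0,0,0],-1],[[0,0,0],[0,0,0],-1],[[0,0,0],[0,0,0],-1]]'
```

```text
time: 11.13
tool_pos: [489.3, -292.9, 70.1]
tcp_rot: [-3.141, 0.007, -0.537]
contact_force: [-0.5, 0.9, -0.6]
grip_width: 49.9
finger_force: 30.0
time: 11.97
tool_pos: [491.2, -294.3, 55.8]
tcp_rot: [3.141, -0.0, -0.537]
contact_force: [-0.6, -0.1, -0.2]
grip_width: 50.4
finger_force: 30.0
```

```bash
python3 -m pendant '[[[0,0,-0.2],[0,0,0],-1],[[0,0,-0.22],[0,0,0],-1],[[0,0,0],[0,0,0],-1],[[0,0,0],[0,0,0],-1],[[0,0,0],[0,0,0],0.22],[[0,0,0],[0,0,0],0.22],[[0,0,0],[0,0,0],0.22],[[0,0,0],[0,0,0],0.22],[[0,0,0],[0,0,0],0.22],[[0,0,0],[0,0,0],0.22]]' && python3 -m pendant '[[[0,0,0.5],[0,0,0],0.22],[[0,0,1],[0,0,0],0.22],[[0,0,1],[0,0,0],0.22],[[0,0,1],[0,0,0],0.22],[[0,0,1],[0,0,0.3],0.5],[[0,0,1],[0,0,0.3],0.5],[[0,1,0],[0,0,0.5],0.5],[[0,1,0],[0,0,0.5],0.5],[[0,1,0],[0,0,0.5],0.5],[[0,1,0],[0,0,0],0.5]]'
python3 - <<'E'
from m import *
o=bot.get_obs();print(o["tool_pos"],o["tcp_rot"])
p=cam("wrist"); im=bot.capture("wrist"); cv2.imwrite("pics/w3.png",im)
p=cam("top"); im=bot.capture("top"); cv2.imwrite("pics/t3.png",im); rects(im[:300],p)
E
```

```text
time: 12.8
tool_pos: [491.2, -294.3, 43.1]
tcp_rot: [3.141, -0.0, -0.537]
contact_force: [-0.1, -0.4, -0.2]
grip_width: 56.0
finger_force: 0.0
time: 13.63
tool_pos: [490.9, -173.1, 208.3]
tcp_rot: [3.142, -0.0, -0.283]
contact_force: [0.2, 1.3, 0.1]
grip_width: 69.0
finger_force: 0.0
[ 490.88262766 -173.06440496  208.28061014] [ 3.14150303e+00 -4.12118694e-04 -2.82728203e-01]
brown 267 px [270. 249.] ctr [454.  30.] L 52.0 52 longyaw -2.333
brown 682 px [279. 209.] ctr [567.   8.] L 113.0 54 longyaw -0.212
brown 683 px [242. 208.] ctr [568. 113.] L 114.0 54 longyaw -3.076
brown 476 px [287. 131.] ctr [793. -11.] L 186.0 51 longyaw -1.611
brown 19581 px [470. 220.] ctr [ 548. -533.] L 518.0 509 longyaw -0.409
brown 480 px [ 26. 124.] ctr [800. 747.] L 141.0 69 longyaw -0.43
brown 855 px [206.  55.] ctr [1013.  229.] L 202.0 42 longyaw -1.553
brown 33291 px [280.  44.] ctr [1048.   17.] L 1640.0 264 longyaw -1.555
white 460 px [270. 248.] ctr [454.  30.] L 69.0 69 longyaw -1.228
white 802 px [366. 234.] ctr [ 501. -240.] L 117.0 61 longyaw -2.056
white 218 px [279. 209.] ctr [568.   8.] L 62.0 33 longyaw -0.222
white 217 px [242. 208.] ctr [569. 112.] L 60.0 31 longyaw -3.115
white 342 px [324. 171.] ctr [ 679. -118.] L 61.0 59 longyaw -0.762
white 345 px [280. 166.] ctr [692.   6.] L 61.0 60 longyaw -3.121
white 1317 px [441. 172.] ctr [ 682. -453.] L 107.0 107 longyaw -2.162
white 374 px [354. 152.] ctr [ 733. -203.] L 147.0 46 longyaw -3.13
white 7262 px [126. 180.] ctr [641. 450.] L 334.0 186 longyaw -0.953
turq 172 px [303. 278.] ctr [374. -66.] L 52.0 43 longyaw -1.023
```

View pics/t3.png

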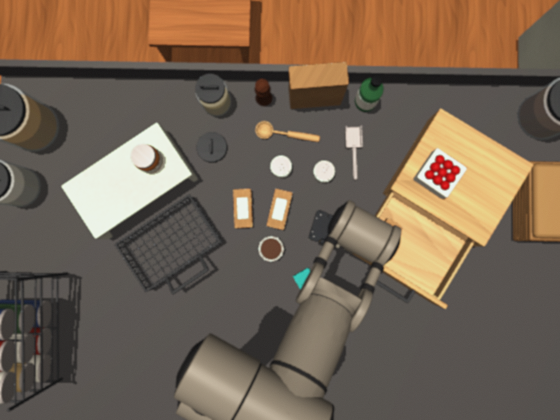

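The top view shows the remaining cartons unmoved at (243,208) and (280,209). The arm hides the carton already in the drawer.

```bash
python3 -m pendant '[[[0.37,0.87,0],[0,0,0.08],0.5],[[0.37,0.87,0],[0,0,0.08],0.5],[[0.37,0.87,0],[0,0,0.08],0.5],[[0.37,0.87,0],[0,0,0.08],0.5],[[0.37,0.87,0],[0,0,0.08],0.5],[[0.36,0.87,0],[0,0,0.08],0.5],[[0.36,0.82,0],[0,0,0.08],0.5],[[0,0,-0.7],[0,0,0],0.5],[[0,0,-0.7],[0,0,0],0.5],[[0,0,0],[0,0,0],0.5]]' && python3 -m pendant '[[[0,0,-0.7],[0,0,0],0.5],[[0,0,-0.7],[0,0,0],0.5],[[0,0,-0.7],[0,0,0],0.5],[[0,0,-0.7],[0,0,0],0.5],[[0,0,-0.5],[0,0,0],0.5],[[0,0,0],[0,0,0],0.5],[[0,0,0],[0,0,0],0.5],[[0,0,0],[0,0,0],0.5],[[0,0,0],[0,0,0],0.5],[[0,0,0],[0,0,0],0.5]]'
```

```text
time: 14.57
tool_pos: [566.4, 7.2, 162.2]
tcp_rot: [3.141, 0.007, -0.217]
contact_force: [-1.7, 0.7, -0.5]
grip_width: 68.9
finger_force: 0.0
time: 15.4
tool_pos: [569.1, 6.7, 68.4]
tcp_rot: [-3.141, -0.002, -0.218]
contact_force: [0.4, -0.5, -0.6]
grip_width: 69.0
finger_force: 0.0
```

```bash
python3 -m pendant '[[[0,0,-0.75],[0,0,0],0.5],[[0,0,-0.75],[0,0,0],0.5],[[0,0,0],[0,0,0],0.5],[[0,0,0],[0,0,0],-1],[[0,0,0],[0,0,0],-1],[[0,0,0],[0,0,0],-1],[[0,0,0],[0,0,0],-1],[[0,0,0],[0,0,0],-1],[[0,0,0],[0,0,0],-1],[[0,0,0.5],[0,0,0],-1]]' && python3 -m pendant '[[[0,0,1],[0,0,0],-1],[[0,0,1],[0,0,0],-1],[[0,0,1],[0,0,0],-1],[[0,0,1],[0,0,0],-1],[[0,0,1],[0,0,0],-1],[[-0.3,-0.9,0.5],[0,0,-0.2],-1],[[-0.3,-0.9,0],[0,0,-0.2],-1],[[-0.3,-0.9,0],[0,0,-0.2],-1],[[-0.3,-0.9,0],[0,0,-0.2],-1],[[-0.3,-0.9,0],[0,0,-0.2],-1]]' && python3 -m pendant '[[[-0.35,-0.9,0],[0,0,-0.2],-1],[[-0.35,-0.9,0],[0,0,-0.2],-1],[[-0.35,-0.9,0],[0,0,-0.2],-1],[[-0.35,-0.9,0],[0,0,-0.2],-1],[[-0.35,-0.9,0],[0,0,-0.2],-1],[[-0.35,-0.9,0],[0,0,-0.2],-1],[[-0.35,-0.9,0],[0,0,-0.2],-1],[[-0.35,-0.9,0],[0,0,-0.2],-1],[[-0.35,-0.9,0],[0,0,0],-1],[[-0.35,-0.9,0],[0,0,0],-1]]'
python3 - <<'E'
from h import *
p=cam("wrist"); im=bot.capture("wrist"); cv2.imwrite("pics/w4.png",im)
E
```

```text
time: 16.23
tool_pos: [566.9, 7.1, 35.7]
tcp_rot: [3.141, 0.004, -0.218]
contact_force: [-1.7, -0.6, -1.7]
grip_width: 49.7
finger_force: 30.0
time: 17.07
tool_pos: [522.5, -129.0, 202.4]
tcp_rot: [3.142, -0.0, -0.339]
contact_force: [1.3, -0.1, -1.7]
grip_width: 49.4
finger_force: 30.0
time: 17.9
tool_pos: [417.4, -399.1, 202.2]
tcp_rot: [-3.141, 0.0, -0.53]
contact_force: [0.8, -0.1, -1.9]
grip_width: 49.5
finger_force: 30.0
```

View pics/w4.png

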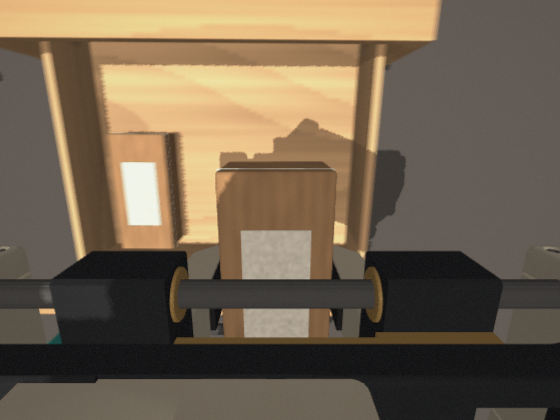

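Carton A lies neatly at the left of the drawer, with its band at (142,195), and carton B is held squarely.

```bash
python3 -m pendant '[[[-0.05,-0.8,0],[0,0,0],-1],[[0,0,0],[0,0,0],-1],[[0,0,-0.7],[0,0,0],-1],[[0,0,-0.7],[0,0,0],-1],[[0,0,-0.7],[0,0,0],-1],[[0,0,-0.7],[0,0,0],-1],[[0,0,-0.7],[0,0,0],-1],[[0,0,0],[0,0,0],-1],[[0,0,0],[0,0,0],-1],[[0,0,0],[0,0,0],-1]]'
```

```text
time: 18.78
tool_pos: [417.4, -422.3, 98.4]
tcp_rot: [3.141, -0.002, -0.53]
contact_force: [0.9, 1.1, -1.2]
grip_width: 49.6
finger_force: 30.0
```

```bash
python3 -m pendant '[[[-0.11,-0.09,0],[0,0,-0.05],-1],[[0,0,-0.5],[0,0,0],-1],[[0,0,-0.5],[0,0,0],-1],[[0,0,-0.5],[0,0,0],-1],[[0,0,-0.3],[0,0,0],-1],[[0,0,0],[0,0,0],-1],[[0,0,0],[0,0,0],-1],[[0,0,0],[0,0,0],0.22],[[0,0,0],[0,0,0],0.22],[[0,0,0],[0,0,0],0.22]]' && python3 -m pendant '[[[0,0,0],[0,0,0],0.22],[[0,0,0],[0,0,0],0.22],[[0,0,0.5],[0,0,0],0.22],[[0,0,1],[0,0,0],0.22],[[0,0,1],[0,0,0],0.22],[[0,0,1],[0,0,0],0.22],[[0,0,1],[0,0,0],0.5],[[0,0,1],[0,0,0],0.5],[[0.3,1,0],[0,0,0.5],0.5],[[0.3,1,0],[0,0,0.5],0.5]]'
python3 - <<'E'
from m import *
p=cam("wrist"); im=bot.capture("wrist"); cv2.imwrite("pics/w5.png",im)
p=cam("top"); im=bot.capture("top"); cv2.imwrite("pics/t4.png",im); rects(im[:300],p)
E
```

```text
time: 19.62
tool_pos: [413.9, -425.2, 44.1]
tcp_rot: [3.141, -0.002, -0.536]
contact_force: [-0.1, 0.3, 0.8]
grip_width: 56.0
finger_force: 0.0
time: 20.45
tool_pos: [431.9, -365.9, 210.3]
tcp_rot: [3.139, -0.005, -0.416]
contact_force: [-0.1, 1.4, -0.8]
grip_width: 68.7
finger_force: 0.0
brown 443 px [430. 288.] ctr [ 352. -421.] L 80.0 58 longyaw -2.092
brown 268 px [270. 249.] ctr [454.  30.] L 52.0 52 longyaw -2.333
brown 684 px [242. 208.] ctr [568. 113.] L 114.0 54 longyaw -3.076
brown 477 px [287. 131.] ctr [793. -11.] L 186.0 51 longyaw -1.611
brown 17749 px [471. 217.] ctr [ 556. -537.] L 533.0 497 longyaw -0.526
brown 497 px [ 26. 123.] ctr [801. 747.] L 141.0 73 longyaw -0.401
brown 886 px [207.  55.] ctr [1013.  228.] L 205.0 42 longyaw -1.553
brown 33293 px [280.  44.] ctr [1048.   17.] L 1640.0 264 longyaw -1.555
white 134 px [485. 288.] ctr [ 356. -575.] L 72.0 18 longyaw -0.852
white 927 px [466. 267.] ctr [ 414. -523.] L 116.0 69 longyaw -2.385
white 135 px [449. 247.] ctr [ 470. -474.] L 73.0 18 longyaw -0.849
white 473 px [271. 248.] ctr [455.  29.] L 70.0 68 longyaw -0.763
white 233 px [385. 238.] ctr [ 490. -294.] L 63.0 33 longyaw -0.546
white 218 px [242. 208.] ctr [569. 113.] L 61.0 33 longyaw -3.063
white 347 px [324. 171.] ctr [ 679. -118.] L 61.0 59 longyaw -0.762
white 348 px [280. 166.] ctr [692.   6.] L 61.0 60 longyaw -3.121
white 1323 px [441. 172.] ctr [ 682. -453.] L 107.0 107 longyaw -2.164
white 385 px [354. 152.] ctr [ 733. -203.] L 147.0 46 longyaw -3.13
white 7285 px [125. 180.] ctr [641. 450.] L 334.0 186 longyaw -0.953
turq 565 px [309. 287.] ctr [348. -82.] L 105.0 53 longyaw -2.601
```

```bash
python3 -m pendant '[[[0.27,0.94,0],[0,0,0.24],0.5],[[0.27,0.94,0],[0,0,0.24],0.5],[[0.27,0.94,0],[0,0,0.24],0.5],[[0.27,0.94,0],[0,0,0.24],0.5],[[0.27,0.94,0],[0,0,0.24],0.5],[[0.27,0.94,0],[0,0,0.24],0.5],[[0.27,0.94,0],[0,0,0.24],0.5],[[0.27,0.94,0],[0,0,0.24],0.5],[[0.27,0.94,0],[0,0,0.24],0.5],[[0.27,0.94,0],[0,0,0.24],0.5]]' && python3 -m pendant '[[[0.27,0.94,0],[0,0,0.24],0.5],[[0.27,0.94,0],[0,0,0.24],0.5],[[0.27,0.94,0],[0,0,0.24],0.5],[[0.27,0.94,0],[0,0,0.24],0.5],[[0.27,0.94,0],[0,0,0.24],0.5],[[0.27,0.94,0],[0,0,0.24],0.5],[[0.27,0.94,0],[0,0,0.24],0.5],[[0,0,-0.7],[0,0,0],0.5],[[0,0,-0.7],[0,0,0],0.5],[[0,0,-0.7],[0,0,0],0.5]]'  && python3 -m pendant '[[[0,0,-0.7],[0,0,0],0.5],[[0,0,-0.7],[0,0,0],0.5],[[0,0,0],[0,0,0],0.5],[[0,0,0],[0,0,0],0.5],[[0,0,0],[0,0,0],0.5],[[0,0,0],[0,0,0],0.5],[[0,0,0],[0,0,0],0.5],[[0,0,0],[0,0,0],0.5],[[0,0,0],[0,0,0],0.5],[[0,0,0],[0,0,0],0.5]]'
```

```text
time: 21.38
tool_pos: [512.8, -81.7, 208.1]
tcp_rot: [3.141, -0.0, -0.127]
contact_force: [0.8, -1.0, 0.0]
grip_width: 68.9
finger_force: 0.0
time: 22.22
tool_pos: [569.5, 115.1, 144.3]
tcp_rot: [3.141, -0.001, 0.074]
contact_force: [0.1, -0.5, 0.3]
grip_width: 68.9
finger_force: 0.0
time: 23.05
tool_pos: [569.3, 114.7, 103.5]
tcp_rot: [3.142, -0.001, 0.074]
contact_force: [0.0, 0.5, -0.0]
grip_width: 69.1
finger_force: 0.0
```

```bash
python3 -m pendant '[[[0,-0.05,-0.67],[0,0,0],0.5],[[0,0,-0.67],[0,0,0],0.5],[[0,0,-0.67],[0,0,0],0.5],[[0,0,-0.66],[0,0,0],0.5],[[0,0,0],[0,0,0],0.5],[[0,0,0],[0,0,0],-1],[[0,0,0],[0,0,0],-1],[[0,0,0],[0,0,0],-1],[[0,0,0],[0,0,0],-1],[[0,0,0],[0,0,0],-1]]' && python3 -m pendant '[[[0,0,0],[0,0,0],-1],[[0,0,0.5],[0,0,0],-1],[[0,0,1],[0,0,0],-1],[[0,0,1],[0,0,0],-1],[[0,0,1],[0,0,0],-1],[[0,0,1],[0,0,0],-1],[[0,0,1],[0,0,0],-1],[[-0.12,-0.93,0.5],[0,0,-0.28],-1],[[-0.12,-0.93,0],[0,0,-0.28],-1],[[-0.12,-0.93,0],[0,0,-0.28],-1]]' && python3 -m pendant '[[[-0.12,-0.93,0],[0,0,-0.28],-1],[[-0.12,-0.93,0],[0,0,-0.28],-1],[[-0.12,-0.93,0],[0,0,-0.28],-1],[[-0.12,-0.93,0],[0,0,-0.28],-1],[[-0.12,-0.93,0],[0,0,-0.28],-1],[[-0.12,-0.93,0],[0,0,-0.28],-1],[[-0.12,-0.93,0],[0,0,-0.28],-1],[[-0.12,-0.93,0],[0,0,-0.28],-1],[[-0.12,-0.93,0],[0,0,-0.28],-1],[[-0.12,-0.93,0],[0,0,-0.28],-1]]' && python3 -m pendant '[[[-0.12,-0.93,0],[0,0,-0.28],-1],[[-0.12,-0.93,0],[0,0,-0.28],-1],[[-0.12,-0.93,0],[0,0,-0.28],-1],[[-0.12,-0.93,0],[0,0,-0.28],-1],[[-0.12,-0.93,0],[0,0,-0.28],-1],[[0,0,0],[0,0,0],-1],[[0,0,0],[0,0,0],-1],[[0,0,0],[0,0,0],-1],[[0,0,0],[0,0,0],-1],[[0,0,0],[0,0,0],-1]]'
python3 - <<'E'
from h import *
p=cam("wrist"); im=bot.capture("wrist"); cv2.imwrite("pics/w6.png",im)
E
```

```text
time: 23.88
tool_pos: [570.2, 113.2, 24.4]
tcp_rot: [3.141, -0.003, 0.074]
contact_force: [-0.6, -0.1, 4.7]
grip_width: 49.9
finger_force: 30.0
time: 24.72
tool_pos: [558.5, 29.0, 204.6]
tcp_rot: [3.141, -0.003, -0.027]
contact_force: [0.2, 0.5, -1.7]
grip_width: 49.7
finger_force: 30.0
time: 25.55
tool_pos: [521.8, -250.7, 203.0]
tcp_rot: [-3.141, 0.0, -0.365]
contact_force: [0.8, 0.2, -1.8]
grip_width: 49.6
finger_force: 30.0
time: 26.38
tool_pos: [504.7, -387.8, 203.2]
tcp_rot: [-3.141, 0.0, -0.53]
contact_force: [0.8, 1.3, -1.3]
grip_width: 49.8
finger_force: 30.0
```

View pics/w6.png

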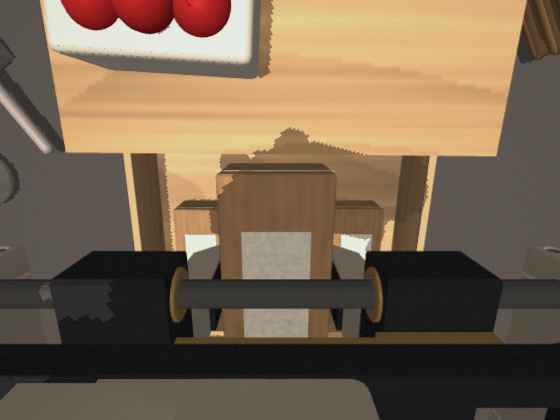

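Carton C is held between the two cartons already in the drawer, whose bands show at (197,245) and (357,245), and the view is symmetric.

```bash
python3 -m pendant '[[[-0.19,0.03,0],[0,0,-0.05],-1],[[0,0,-0.7],[0,0,0],-1],[[0,0,-0.7],[0,0,0],-1],[[0,0,-0.7],[0,0,0],-1],[[0,0,-0.7],[0,0,0],-1],[[0,0,-0.7],[0,0,0],-1],[[0,0,0],[0,0,0],-1],[[0,0,0],[0,0,0],-1],[[0,0,0],[0,0,0],-1],[[0,0,0],[0,0,0],-1]]'
```

```text
time: 27.27
tool_pos: [499.4, -388.7, 99.9]
tcp_rot: [3.141, -0.003, -0.537]
contact_force: [0.1, 0.2, -1.2]
grip_width: 49.9
finger_force: 30.0
```

```bash
python3 -m pendant '[[[0.02,0.04,-0.5],[0,0,0],-1],[[0,0,-0.5],[0,0,0],-1],[[0,0,-0.5],[0,0,0],-1],[[0,0,-0.35],[0,0,0],-1],[[0,0,0],[0,0,0],-1],[[0,0,0],[0,0,0],-1],[[0,0,0],[0,0,0],0.22],[[0,0,0],[0,0,0],0.22],[[0,0,0],[0,0,0],0.22],[[0,0,0],[0,0,0],0.22]]' && python3 -m pendant '[[[0,0,0],[0,0,0],0.22],[[0,0,0.5],[0,0,0],0.22],[[0,0,1],[0,0,0],0.22],[[0,0,1],[0,0,0],0.22],[[0,0,1],[0,0,0],0.22],[[0,0,1],[0,0,0],0],[[0,0,1],[0,0,0],-0.5],[[-0.86,0.51,0],[0,0,0],-1],[[-0.86,0.51,0],[0,0,0.5],-1],[[-0.86,0.51,0],[0,0,1],-1]]' && python3 -m pendant '[[[-0.86,0.51,0],[0,0,1],-1],[[-0.86,0.51,0],[0,0,1],-1],[[-0.86,0.51,0],[0,0,1],-1],[[-0.86,0.51,0],[0,0,1],-1],[[0,0,0],[0,0,1],-0.5],[[0,0,0],[0,0,1],-0.5],[[0,0,0],[0,0,1],-0.5],[[0,0,0],[0,0,1],-0.5],[[0,0,0],[0,0,1],-0.5],[[0,0,0],[0,0,1],-0.5]]'
python3 - <<'E'
from h import *
p=cam("wrist"); im=bot.capture("wrist"); cv2.imwrite("pics/w7.png",im)
print(proj(p,[352,-299.5,95]))
E
```

```text
time: 28.1
tool_pos: [499.5, -387.1, 43.0]
tcp_rot: [3.141, -0.001, -0.537]
contact_force: [0.7, 0.3, -0.2]
grip_width: 55.9
finger_force: 0.0
time: 28.93
tool_pos: [421.1, -340.5, 207.9]
tcp_rot: [3.141, -0.001, -0.354]
contact_force: [0.3, 0.2, -0.4]
grip_width: 27.1
finger_force: 0.0
time: 29.77
tool_pos: [318.7, -279.8, 207.7]
tcp_rot: [3.141, 0.0, 0.849]
contact_force: [0.6, -0.9, -0.4]
grip_width: 22.7
finger_force: 0.0
(np.float64(320.5170054945277), np.float64(205.30792902364107))
```

View pics/w7.png

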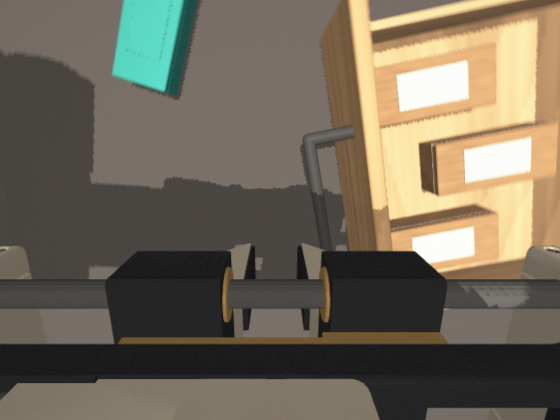

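All three cartons lie flat in the drawer, with bands at (433,86), (497,160) and (443,245). The handle bar is at (317,190), as predicted.

```bash
python3 -m pendant '[[[0.55,-0.33,0],[0,0,0.78],-0.5],[[0.56,-0.33,0],[0,0,0.78],-0.5],[[0,0,0],[0,0,0],-0.5],[[0,0,-0.6],[0,0,0],-0.5],[[0,0,-0.6],[0,0,0],-0.5],[[0,0,0],[0,0,0],-0.5],[[0,0,0],[0,0,0],-0.5],[[0,0,0],[0,0,0],-0.5],[[0,0,0],[0,0,0],-0.5],[[0,0,0],[0,0,0],-0.5]]'
```

```text
time: 30.65
tool_pos: [352.2, -300.0, 172.4]
tcp_rot: [3.14, 0.001, 1.029]
contact_force: [-0.1, 0.5, 0.1]
grip_width: 23.3
finger_force: 0.0
```

```bash
python3 -m pendant '[[[0,0,-0.6],[0,0,0.06],-0.5],[[0,0,-0.6],[0,0,0],-0.5],[[0,0,-0.6],[0,0,0],-0.5],[[0,0,-0.6],[0,0,0],-0.5],[[0,0,0],[0,0,0],-0.5],[[0,0,0],[0,0,0],-1],[[0,0,0],[0,0,0],-1],[[0,0,0],[0,0,0],-1],[[0,0,0],[0,0,0],-1],[[0,0,0],[0,0,0],-1]]' && python3 -m pendant '[[[0.258,-0.153,0],[0,0,0],-1],[[0.258,-0.153,0],[0,0,0],-1],[[0.258,-0.153,0],[0,0,0],-1],[[0.258,-0.153,0],[0,0,0],-1],[[0.258,-0.153,0],[0,0,0],-1],[[0.258,-0.153,0],[0,0,0],-1],[[0.258,-0.153,0],[0,0,0],-1],[[0.258,-0.153,0],[0,0,0],-1],[[0.258,-0.153,0],[0,0,0],-1],[[0.258,-0.153,0],[0,0,0],-1]]' && python3 -m pendant '[[[0.258,-0.153,0],[0,0,0],-1],[[0.258,-0.153,0],[0,0,0],-1],[[0.258,-0.153,0],[0,0,0],-1],[[0.258,-0.153,0],[0,0,0],-1],[[0.258,-0.153,0],[0,0,0],-1],[[0.258,-0.153,0],[0,0,0],-1],[[0.258,-0.153,0],[0,0,0],-1],[[0.258,-0.153,0],[0,0,0],-1],[[0.258,-0.153,0],[0,0,0],-1],[[0.258,-0.153,0],[0,0,0],-1]]' && python3 -m pendant '[[[0.086,-0.051,0],[0,0,0],-1],[[0.086,-0.051,0],[0,0,0],-1],[[0,0,0],[0,0,0],-1],[[0,0,0],[0,0,0],-1],[[0,0,0],[0,0,0],-1],[[0,0,0],[0,0,0],-1],[[0,0,0],[0,0,0],-1],[[0,0,0],[0,0,0],-1],[[0,0,0],[0,0,0],-1],[[0,0,0],[0,0,0],-1]]'
```

```text
time: 31.48
tool_pos: [352.3, -300.0, 100.4]
tcp_rot: [3.14, 0.001, 1.037]
contact_force: [-2.0, 0.7, 5.4]
grip_width: 9.1
finger_force: 30.0
time: 32.32
tool_pos: [430.2, -346.5, 100.5]
tcp_rot: [3.14, 0.001, 1.037]
contact_force: [-2.9, -0.7, 5.9]
grip_width: 8.9
finger_force: 30.0
time: 33.15
tool_pos: [507.4, -392.6, 100.5]
tcp_rot: [3.14, 0.001, 1.037]
contact_force: [-4.1, -1.3, 5.5]
grip_width: 9.0
finger_force: 30.0
time: 33.98
tool_pos: [508.8, -393.4, 100.4]
tcp_rot: [-3.134, 0.001, 1.037]
contact_force: [-15.5, 5.5, 13.9]
grip_width: 9.2
finger_force: 30.0
```

```bash
python3 -m pendant '[[[0,0,0],[0,0,0],-0.5],[[0,0,0],[0,0,0],-0.5],[[0,0,0],[0,0,0],-0.5],[[0,0,0.5],[0,0,0],-0.5],[[0,0,1],[0,0,0],-0.5],[[0,0,1],[0,0,0],-0.5],[[0,0,1],[0,0,0],-0.5],[[-0.5,0.5,0.5],[0,0,0],-0.5],[[-0.5,0.5,0],[0,0,0],-0.5],[[-0.5,0.5,0],[0,0,0],0]]'
python3 - <<'E'
from m import *
p=cam("wrist"); im=bot.capture("wrist"); cv2.imwrite("pics/w8.png",im)
p=cam("top"); im=bot.capture("top"); cv2.imwrite("pics/t5.png",im); rects(im[:300],p)
E
```

```text
time: 34.82
tool_pos: [467.5, -349.5, 220.8]
tcp_rot: [3.138, 0.001, 1.037]
contact_force: [-0.4, 0.4, -1.3]
grip_width: 26.2
finger_force: 0.0
brown 266 px [270. 249.] ctr [454.  30.] L 52.0 52 longyaw -2.333
brown 474 px [287. 131.] ctr [793. -11.] L 186.0 51 longyaw -1.611
brown 14032 px [484. 188.] ctr [ 639. -575.] L 510.0 319 longyaw -1.988
brown 510 px [ 26. 123.] ctr [800. 747.] L 141.0 72 longyaw -0.411
brown 905 px [206.  55.] ctr [1013.  229.] L 208.0 42 longyaw -1.553
brown 33300 px [280.  44.] ctr [1048.   17.] L 1640.0 264 longyaw -1.555
white 347 px [402. 294.] ctr [ 335. -342.] L 94.0 76 longyaw -2.458
white 154 px [481. 270.] ctr [ 407. -564.] L 80.0 20 longyaw -0.776
white 211 px [426. 263.] ctr [ 422. -410.] L 90.0 42 longyaw -2.284
white 475 px [271. 248.] ctr [456.  30.] L 70.0 70 longyaw -2.333
white 1041 px [461. 250.] ctr [ 461. -507.] L 118.0 75 longyaw -2.348
white 156 px [442. 231.] ctr [ 516. -455.] L 83.0 18 longyaw -0.772
white 349 px [324. 170.] ctr [ 680. -117.] L 60.0 60 longyaw -3.127
white 350 px [280. 166.] ctr [692.   6.] L 61.0 60 longyaw -3.121
white 1330 px [442. 171.] ctr [ 685. -454.] L 107.0 107 longyaw -2.114
white 389 px [355. 152.] ctr [ 734. -206.] L 149.0 48 longyaw -3.06
white 7298 px [126. 180.] ctr [641. 450.] L 335.0 186 longyaw -0.953
turq 564 px [309. 287.] ctr [347. -82.] L 104.0 53 longyaw -2.601
```

View pics/w8.png

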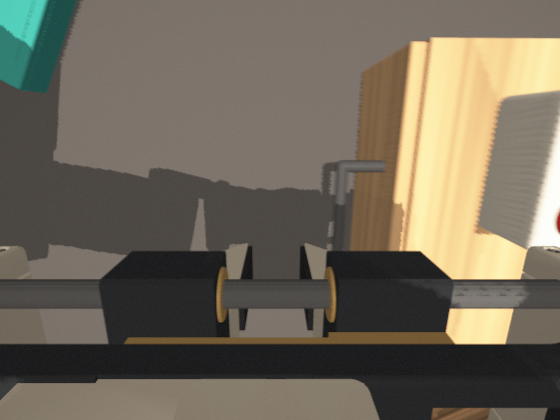

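The drawer is flush with the unit and the tins are unmoved.

```bash
python3 -m pendant '[[[0.88,0.97,0],[0,0,-0.43],0.85],[[0.88,0.97,0],[0,0,-0.43],0.85],[[0.88,0.97,0],[0,0,-0.43],0.85],[[0.88,0.97,0],[0,0,-0.43],0.85],[[0.88,0.97,0],[0,0,-0.43],0.85],[[0.88,0.97,0],[0,0,-0.43],0.85],[[0.88,0.97,0],[0,0,-0.43],0.85],[[0.88,0.97,0],[0,0,-0.43],0.85],[[0,0,-0.5],[0,0,0],0.85],[[0,0,-0.5],[0,0,0],0.85]]' && python3 -m pendant '[[[0,0,-0.5],[0,0,0],0.85],[[0,0,-0.5],[0,0,0],0.85],[[0,0,-0.5],[0,0,0],0.85],[[0,0,-0.5],[0,0,0],0.85],[[0,0,0],[0,0,0],0.85],[[0,0,0],[0,0,0],0.85],[[0,0,0],[0,0,0],0.85],[[0,0,0],[0,0,0],0.85],[[0,0,0],[0,0,0],0.85],[[0,0,0],[0,0,0],0.85]]'
python3 - <<'E'
from m import *
for f in("t","t4","t5"):
    im=cv2.imread(f"pics/{f}.png"); m=cv2.inRange(cv2.cvtColor(im,cv2.COLOR_BGR2HSV),(0,150,80),(6,255,255))[120:220,380:520]; M=cv2.moments(m,True); print(f,M["m10"]/M["m00"],M["m01"]/M["m00"])
p=cam("top"); im=bot.capture("top"); cv2.imwrite("pics/t6.png",im)
E
```

```text
time: 35.75
tool_pos: [680.9, -114.1, 189.1]
tcp_rot: [3.139, -0.002, 0.628]
contact_force: [-0.9, 0.8, -0.5]
grip_width: 84.7
finger_force: 0.0
time: 36.58
tool_pos: [678.6, -116.8, 130.4]
tcp_rot: [3.14, -0.001, 0.624]
contact_force: [0.5, 0.4, -0.2]
grip_width: 85.1
finger_force: 0.0
t 62.27209705372617 52.0207972270364
t4 62.29116117850953 51.948006932409015
t5 62.64160839160839 50.79370629370629
```

```bash
python3 -m pendant '[[[0.03,0,-0.68],[0,0,0],0.85],[[0,0,-0.68],[0,0,0],0.85],[[0,0,-0.68],[0,0,0],0.85],[[0,0,-0.68],[0,0,0],0.85],[[0,0,-0.68],[0,0,0],0.85],[[0,0,0],[0,0,0],0.85],[[0,0,0],[0,0,0],-1],[[0,0,0],[0,0,0],-1],[[0,0,0],[0,0,0],-1],[[0,0,0],[0,0,0],-1]]' && python3 -m pendant '[[[0,0,0],[0,0,0],-1],[[0,0,0],[0,0,0],-1],[[0,0,0],[0,0,0],-1],[[0,0,0.5],[0,0,0],-1],[[0,0,1],[0,0,0],-1],[[0,0,1],[0,0,0],-1],[[0,0,1],[0,0,0],-1],[[0,0,1],[0,0,0],-1],[[0,0,1],[0,0,0],-1],[[0,0,0],[0,0,0],-1]]' && python3 -m pendant '[[[-0.45,0.95,0],[0,0,0],-1],[[-0.45,0.95,0],[0,0,0],-1],[[-0.45,0.95,0],[0,0,0],-1],[[-0.45,0.95,0],[0,0,0],-1],[[-0.45,0.95,0],[0,0,0],-1],[[-0.45,0.95,0],[0,0,0],-1],[[-0.45,0.95,0],[0,0,0],-1],[[-0.45,0.95,0],[0,0,0],-1],[[-0.45,0.95,0],[0,0,0],-1],[[-0.45,0.95,0],[0,0,0],-1]]'  && python3 -m pendant '[[[-0.7,0.7,0],[0,0,0],-1],[[-0.7,0.7,0],[0,0,0],-1],[[-0.5,0.5,0],[0,0,0],-1],[[0,0,0],[0,0,0],-1],[[0,0,0],[0,0,0],-1],[[0,0,0],[0,0,0],-1],[[0,0,0],[0,0,0],-1],[[0,0,0],[0,0,0],-1],[[0,0,0],[0,0,0],-1],[[0,0,0],[0,0,0],-1]]'
python3 - <<'E'
from h import *
p=cam("wrist"); im=bot.capture("wrist"); cv2.imwrite("pics/w9.png",im)
E
```

```text
time: 37.47
tool_pos: [680.0, -116.9, 29.3]
tcp_rot: [3.139, -0.002, 0.624]
contact_force: [0.4, -1.7, 1.1]
grip_width: 63.4
finger_force: 1.5
time: 38.3
tool_pos: [681.5, -117.2, 200.0]
tcp_rot: [3.133, -0.007, 0.624]
contact_force: [-0.2, 0.4, 0.1]
grip_width: 59.5
finger_force: 30.0
time: 39.13
tool_pos: [542.8, 169.5, 192.0]
tcp_rot: [-3.141, 0.001, 0.624]
contact_force: [1.0, 0.5, -1.5]
grip_width: 59.7
finger_force: 30.0
time: 39.97
tool_pos: [487.4, 224.8, 192.3]
tcp_rot: [3.142, 0.0, 0.623]
contact_force: [-0.0, -0.3, -2.5]
grip_width: 59.6
finger_force: 30.0
```

View pics/w9.png

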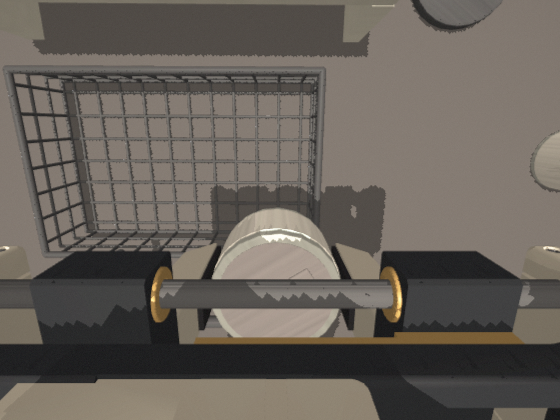

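The view shows the basket rim with its back corners at (8,70) and (323,70) and its front-left corner at (45,255). The tin is held firmly.

Run:
```python
from h import *
p=cam("wrist")
a,b,c=[ray(p,*q,70)[:2] for q in((8,70),(323,70),(43,252))]
d=a-b; yaw=np.arctan2(-d[0],d[1]); print(np.round([a,b,c]),np.linalg.norm(d),np.linalg.norm(a-c),yaw, np.arctan2(*(a-c)[::-1]))
R=np.array([[np.cos(yaw),-np.sin(yaw)],[np.sin(yaw),np.cos(yaw)]])
o=(a+b)/2-R@[80,0]; print("origin",o,"slots",o+R@[5,-58],o+R@[5,58],"handle",o+R@[-125,0])
# riser front edge at z110
a,b=[ray(p,*q,110)[:2] for q in((20,28),(345,40))]; print(a,b)
```

```text
[[458. 459.]
 [601. 261.]
 [333. 373.]] 244.37966027361577 152.16365702557349 0.6241889332329907 0.6020863419675239
origin [464.59068184 313.43919271] slots [502.54535032 269.29801986] [434.75038742 363.42475892] handle [363.16100613 240.3842758 ]
[499.34066296 433.89114269] [615.02000229 261.51956297]
```

```bash
python3 -m pendant '[[[0.25,0.72,0],[0,0,0],-1],[[0.24,0.72,0],[0,0,0],-1],[[0,0,0],[0,0,0],-1],[[0,0,-0.7],[0,0,0],-1],[[0,0,-0.7],[0,0,0],-1],[[0,0,-0.7],[0,0,0],-1],[[0,0,0],[0,0,0],-1],[[0,0,0],[0,0,0],-1],[[0,0,0],[0,0,0],-1],[[0,0,0],[0,0,0],-1]]'
```

```text
time: 40.85
tool_pos: [502.7, 268.7, 131.0]
tcp_rot: [3.141, -0.003, 0.624]
contact_force: [-0.3, 0.2, -0.9]
grip_width: 59.6
finger_force: 30.0
```

```bash
python3 -m pendant '[[[0,0,-0.7],[0,0,0],-1],[[0,0,-0.7],[0,0,0],-1],[[0,0,-0.7],[0,0,0],-1],[[0,0,-0.6],[0,0,0],-1],[[0,0,-0.3],[0,0,0],-1],[[0,0,-0.23],[0,0,0],-1],[[0,0,0],[0,0,0],-1],[[0,0,0],[0,0,0],-1],[[0,0,0],[0,0,0],0.48],[[0,0,0],[0,0,0],0.48]]' && python3 -m pendant '[[[0,0,0],[0,0,0],0.48],[[0,0,0],[0,0,0],0.48],[[0,0,0.5],[0,0,0],0.48],[[0,0,1],[0,0,0],0.48],[[0,0,1],[0,0,0],0.48],[[0,0,1],[0,0,0],0.85],[[0,0,1],[0,0,0],0.85],[[0,0,0.5],[0,0,0],0.85],[[0.5,-1,0],[0,0,0],0.85],[[0.5,-1,0],[0,0,0],0.85]]'
python3 - <<'E'
from m import *
p=cam("wrist"); im=bot.capture("wrist"); cv2.imwrite("pics/w10.png",im)
p=cam("top"); im=bot.capture("top"); cv2.imwrite("pics/t7.png",im); rects(im[:300],p)
E
```

```text
time: 41.68
tool_pos: [502.5, 268.8, 33.7]
tcp_rot: [3.141, -0.002, 0.624]
contact_force: [-0.4, 0.0, -0.0]
grip_width: 66.4
finger_force: 0.0
time: 42.52
tool_pos: [532.2, 209.3, 184.6]
tcp_rot: [3.14, -0.004, 0.628]
contact_force: [1.3, 0.2, -1.1]
grip_width: 84.7
finger_force: 0.0
brown 267 px [270. 249.] ctr [454.  30.] L 52.0 52 longyaw -2.333
brown 473 px [287. 131.] ctr [793. -11.] L 186.0 51 longyaw -1.611
brown 15069 px [482. 191.] ctr [ 629. -570.] L 510.0 341 longyaw -1.984
brown 511 px [ 26. 123.] ctr [801. 747.] L 141.0 73 longyaw -0.401
brown 907 px [206.  55.] ctr [1013.  229.] L 208.0 42 longyaw -1.553
brown 33305 px [280.  44.] ctr [1048.   17.] L 1640.0 264 longyaw -1.555
white 142 px [155. 282.] ctr [353. 355.] L 77.0 21 longyaw -2.937
white 512 px [187. 270.] ctr [388. 265.] L 153.0 73 longyaw -1.549
white 469 px [271. 248.] ctr [455.  29.] L 71.0 68 longyaw -2.655
white 934 px [174. 207.] ctr [565. 308.] L 115.0 73 longyaw -1.334
white 138 px [199. 202.] ctr [582. 236.] L 77.0 20 longyaw -2.968
white 350 px [280. 166.] ctr [692.   6.] L 61.0 60 longyaw -3.121
white 1333 px [442. 171.] ctr [ 685. -454.] L 107.0 107 longyaw -2.111
white 393 px [355. 152.] ctr [ 736. -206.] L 152.0 48 longyaw -3.055
white 7297 px [132. 189.] ctr [615. 431.] L 335.0 249 longyaw -0.956
turq 566 px [309. 287.] ctr [347. -82.] L 104.0 53 longyaw -2.601
```

```bash
python3 -m pendant '[[[0.76,-0.97,0],[0,0,0],0.85],[[0.76,-0.97,0],[0,0,0],0.85],[[0.76,-0.97,0],[0,0,0],0.85],[[0.76,-0.97,0],[0,0,0],0.85],[[0.76,-0.97,0],[0,0,0],0.85],[[0.76,-0.97,0],[0,0,0],0.85],[[0.76,-0.97,0],[0,0,0],0.85],[[0,0,-0.8],[0,0,0],0.85],[[0,0,-0.8],[0,0,0],0.85],[[0,0,0],[0,0,0],0.85]]' && python3 -m pendant '[[[0,0,-0.5],[0,0,0],0.85],[[0,0,-0.5],[0,0,0],0.85],[[0,0,0],[0,0,0],0.85],[[0,0,0],[0,0,0],0.85],[[0,0,0],[0,0,0],0.85],[[0,0,0],[0,0,0],0.85],[[0,0,0],[0,0,0],0.85],[[0,0,0],[0,0,0],0.85],[[0,0,0],[0,0,0],0.85],[[0,0,0],[0,0,0],0.85]]'
```

```text
time: 43.45
tool_pos: [688.6, 4.7, 128.8]
tcp_rot: [-3.135, 0.007, 0.623]
contact_force: [-0.9, 0.7, -1.6]
grip_width: 85.1
finger_force: 0.0
time: 44.28
tool_pos: [691.4, 4.8, 104.8]
tcp_rot: [3.141, -0.0, 0.624]
contact_force: [-0.0, 0.2, 0.1]
grip_width: 84.9
finger_force: 0.0
```

```bash
python3 -m pendant '[[[0.02,0.04,-0.63],[0,0,0],0.85],[[0,0,-0.63],[0,0,0],0.85],[[0,0,-0.63],[0,0,0],0.85],[[0,0,-0.63],[0,0,0],0.85],[[0,0,0],[0,0,0],0.85],[[0,0,0],[0,0,0],-1],[[0,0,0],[0,0,0],-1],[[0,0,0],[0,0,0],-1],[[0,0,0],[0,0,0],-1],[[0,0,0],[0,0,0],-1]]' && python3 -m pendant '[[[0,0,0],[0,0,0],-1],[[0,0,0],[0,0,0],-1],[[0,0,0.5],[0,0,0],-1],[[0,0,1],[0,0,0],-1],[[0,0,1],[0,0,0],-1],[[0,0,1],[0,0,0],-1],[[0,0,1],[0,0,0],-1],[[0,0,1],[0,0,0],-1],[[0,0,0],[0,0,0],-1],[[-0.66,0.91,0],[0,0,0],-1]]' && python3 -m pendant '[[[-0.66,0.91,0],[0,0,0],-1],[[-0.66,0.91,0],[0,0,0],-1],[[-0.66,0.91,0],[0,0,0],-1],[[-0.66,0.91,0],[0,0,0],-1],[[-0.66,0.91,0],[0,0,0],-1],[[-0.66,0.91,0],[0,0,0],-1],[[-0.66,0.91,0],[0,0,0],-1],[[-0.66,0.91,0],[0,0,0],-1],[[-0.66,0.91,0],[0,0,0],-1],[[-0.66,0.91,0],[0,0,0],-1]]' && python3 -m pendant '[[[-0.66,0.91,0],[0,0,0],-1],[[-0.66,0.91,0],[0,0,0],-1],[[0,0,0],[0,0,0],-1],[[0,0,-0.5],[0,0,0],-1],[[0,0,-0.5],[0,0,0],-1],[[0,0,0],[0,0,0],-1],[[0,0,0],[0,0,0],-1],[[0,0,0],[0,0,0],-1],[[0,0,0],[0,0,0],-1],[[0,0,0],[0,0,0],-1]]'
```

```text
time: 45.12
tool_pos: [692.7, 5.9, 30.4]
tcp_rot: [3.14, -0.002, 0.624]
contact_force: [-0.0, 0.3, 3.3]
grip_width: 59.4
finger_force: 30.0
time: 45.95
tool_pos: [675.1, 28.8, 195.8]
tcp_rot: [3.135, -0.004, 0.62]
contact_force: [-0.9, -1.1, -2.3]
grip_width: 60.0
finger_force: 30.0
time: 46.78
tool_pos: [472.7, 307.3, 193.5]
tcp_rot: [-3.141, 0.001, 0.624]
contact_force: [0.5, 0.8, -1.0]
grip_width: 59.4
finger_force: 30.0
time: 47.62
tool_pos: [435.1, 360.9, 164.8]
tcp_rot: [3.141, -0.001, 0.624]
contact_force: [0.2, -0.1, -1.9]
grip_width: 59.9
finger_force: 30.0
```

```bash
python3 -m pendant '[[[0,0.04,-0.7],[0,0,0],-1],[[0,0,-0.7],[0,0,0],-1],[[0,0,-0.7],[0,0,0],-1],[[0,0,-0.7],[0,0,0],-1],[[0,0,-0.7],[0,0,0],-1],[[0,0,-0.5],[0,0,0],-1],[[0,0,-0.33],[0,0,0],-1],[[0,0,0],[0,0,0],-1],[[0,0,0],[0,0,0],-1],[[0,0,0],[0,0,0],0.48]]' && python3 -m pendant '[[[0,0,0],[0,0,0],0.48],[[0,0,0],[0,0,0],0.48],[[0,0,0],[0,0,0],0.48],[[0,0,0.5],[0,0,0],0.48],[[0,0,1],[0,0,0],0.48],[[0,0,1],[0,0,0],0.48],[[0,0,1],[0,0,0],0.48],[[0,0,1],[0,0,0],0],[[0,0,1],[0,0,0.5],-0.5],[[0,0,0.5],[0,0,1],-0.5]]' && python3 -m pendant '[[[-0.3,-0.7,0],[0,0,1],-0.5],[[-0.3,-0.7,0],[0,0,1],-0.5],[[-0.3,-0.7,0],[0,0,1],-0.5],[[-0.3,-0.7,0],[0,0,1],-0.5],[[-0.3,-0.7,0],[0,0,1],-0.5],[[-0.3,-0.7,0],[0,0,1],-0.5],[[0,0,0],[0,0,1],-0.5],[[0,0,0],[0,0,1],-0.5],[[0,0,0],[0,0,1],-0.5],[[0,0,0],[0,0,1],-0.5]]'  && python3 -m pendant '[[[0,0,0],[0,0,1],-0.5],[[0,0,0],[0,0,0.6],-0.5],[[0,0,0],[0,0,0],-0.5],[[0,0,0],[0,0,0],-0.5],[[0,0,0],[0,0,0],-0.5],[[0,0,0],[0,0,0],-0.5],[[0,0,0],[0,0,0],-0.5],[[0,0,0],[0,0,0],-0.5],[[0,0,0],[0,0,0],-0.5],[[0,0,0],[0,0,0],-0.5]]'
python3 - <<'E'
from h import *
p=cam("wrist"); im=bot.capture("wrist"); cv2.imwrite("pics/w11.png",im); print(proj(p,[363,240,100]))
E
```

```text
time: 48.45
tool_pos: [435.1, 362.4, 34.8]
tcp_rot: [3.141, -0.002, 0.624]
contact_force: [0.3, -0.3, 0.4]
grip_width: 63.0
finger_force: 0.0
time: 49.28
tool_pos: [435.5, 362.8, 218.4]
tcp_rot: [3.14, -0.006, 0.807]
contact_force: [-0.6, 0.5, -0.6]
grip_width: 52.5
finger_force: 0.0
time: 50.12
tool_pos: [380.5, 236.0, 214.5]
tcp_rot: [3.141, 0.0, 2.01]
contact_force: [0.0, 0.6, 0.2]
grip_width: 23.3
finger_force: 0.0
time: 50.95
tool_pos: [380.5, 236.1, 214.0]
tcp_rot: [3.142, -0.0, 2.196]
contact_force: [-0.1, 0.3, -0.7]
grip_width: 23.3
finger_force: 0.0
(np.float64(260.85950979241136), np.float64(196.97736191493058))
```

View pics/w11.png

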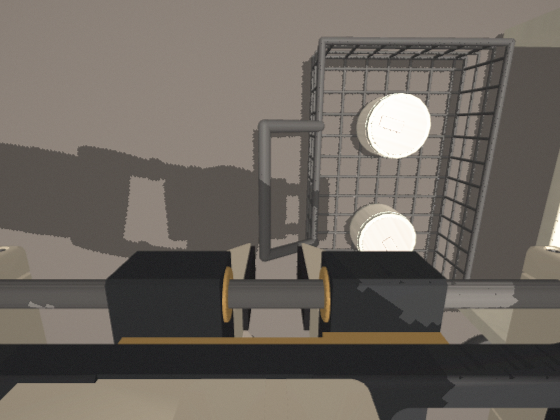

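Both tins stand in the basket, at (397,126) and (386,240). The handle bar runs from (266,124) to (265,256).

Run:
```python
from h import *
p=cam("wrist")
a,b=[ray(p,*q,100)[:2] for q in((266,124),(265,256))]; d=a-b; yaw=np.arctan2(-d[0],d[1]); m=(a+b)/2; print(m,np.linalg.norm(d),yaw)
a,b=[ray(p,*q,70)[:2] for q in((508,43),(322,43))]; d=a-b; print(a,b,np.linalg.norm(d),np.arctan2(d[1],d[0]))
# riser front edge from top image
im=cv2.imread("pics/t5.png"); pt=cam("top"); hsv=cv2.cvtColor(im,cv2.COLOR_BGR2HSV); mk=cv2.inRange(hsv,(0,0,150),(180,70,255)); mk[:, 200:]=0; mk[:110]=0; mk[250:]=0
mk=cv2.morphologyEx(mk,cv2.MORPH_CLOSE,np.ones((25,25),np.uint8))
c=max(cv2.findContours(mk,0,1)[0],key=cv2.contourArea); c=cv2.convexHull(c); c=cv2.approxPolyDP(c,8,True)[:,0]; print([np.round(ray(pt,*map(float,q),110)[:2]).tolist() for q in c])
```

```text
[364.57047683 244.44868816] 112.17380091260073 0.6096587531904121
[455.90740955 458.76857802] [331.94773185 369.13417868] 152.97165502643034 0.6260572073341121
[[796.0, 352.0], [653.0, 250.0], [473.0, 506.0], [616.0, 606.0]]
```

Run:
```python
from h import *
yaw=.617; o=np.array([634.5,428.5]); R=np.array([[np.cos(yaw),-np.sin(yaw)],[np.sin(yaw),np.cos(yaw)]])
p=cam("top"); j=ray(p,208*.7,221*.7,195)[:2]; print("top",j,R.T@(j-o))
p=cam("scene"); j=ray(p,402*.7,414*.7,195)[:2]; print("scene",j,R.T@(j-o))
p=cam("top"); im=cv2.imread("pics/t.png"); q=ray(p,441,172,200)[:2]; a=-.537; U=np.array([[np.cos(a),np.sin(a)],[-np.sin(a),np.cos(a)]]); uo=np.array([509,-393])+167*np.array([.859,-.5116]); print("punnet",q,U@(q-uo))
```

```text
top [690.21156182 354.05441397] [  2.36580722 -92.95335581]
scene [687.44069962 361.85314258] [  4.61811593 -84.98937748]
punnet [ 659.81295001 -407.05439893] [-30.19260875  65.10053402]
```

```bash
python3 -m pendant '[[[-0.36,0.27,0],[0,0,0],-0.5],[[-0.36,0.28,0],[0,0,0],-0.5],[[0,0,0],[0,0,0],-0.5],[[0,0,-0.7],[0,0,0],-0.5],[[0,0,-0.7],[0,0,0],-0.5],[[0,0,0],[0,0,0],-0.5],[[0,0,0],[0,0,0],-0.5],[[0,0,0],[0,0,0],-0.5],[[0,0,0],[0,0,0],-0.5],[[0,0,0],[0,0,0],-0.5]]'
```

```text
time: 51.83
tool_pos: [359.6, 252.8, 173.0]
tcp_rot: [3.14, 0.0, 2.196]
contact_force: [0.4, 0.4, 0.5]
grip_width: 23.0
finger_force: 0.0
```

```bash
python3 -m pendant '[[[0,0,-0.7],[0,0,0],-0.5],[[0,0,-0.7],[0,0,0],-0.5],[[0,0,-0.7],[0,0,0],-0.5],[[0,0,-0.23],[0,0,0],-0.5],[[0,0,0],[0,0,0],-0.5],[[0,0,0],[0,0,0],-1],[[0,0,0],[0,0,0],-1],[[0,0,0],[0,0,0],-1],[[0,0,0],[0,0,0],-1],[[0,0,0],[0,0,0],-1]]' && python3 -m pendant '[[[0.12,0.08,0],[0,0,0],-1],[[0.2,0.14,0],[0,0,0],-1],[[0.25,0.17,0],[0,0,0],-1],[[0.25,0.17,0],[0,0,0],-1],[[0.25,0.17,0],[0,0,0],-1],[[0.25,0.17,0],[0,0,0],-1],[[0.25,0.17,0],[0,0,0],-1],[[0.25,0.17,0],[0,0,0],-1],[[0.2,0.14,0],[0,0,0],-1],[[0.1,0.06,0],[0,0,0],-1]]'
python3 - <<'E'
from h import *
p=cam("wrist"); im=bot.capture("wrist"); cv2.imwrite("pics/w12.png",im)
p=cam("top"); im=bot.capture("top"); cv2.imwrite("pics/t8.png",im)
E
```

```text
time: 52.67
tool_pos: [359.0, 252.6, 103.1]
tcp_rot: [3.141, 0.0, 2.196]
contact_force: [-2.4, -2.1, 6.4]
grip_width: 9.0
finger_force: 30.0
time: 53.5
tool_pos: [422.3, 295.8, 103.2]
tcp_rot: [-3.141, -0.0, 2.197]
contact_force: [-7.3, -5.6, 10.5]
grip_width: 8.9
finger_force: 30.0
```

View pics/w12.png

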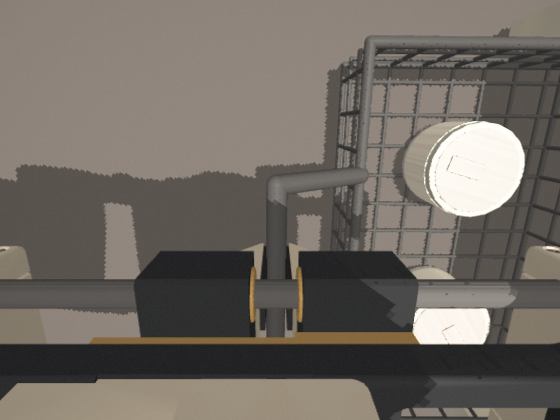

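The handle is gripped and the basket is following straight, with its tins upright.

```bash
python3 -m pendant '[[[0.12,0.08,0],[0,0,0],-1],[[0.2,0.14,0],[0,0,0],-1],[[0.25,0.17,0],[0,0,0],-1],[[0.25,0.17,0],[0,0,0],-1],[[0.25,0.17,0],[0,0,0],-1],[[0.25,0.17,0],[0,0,0],-1],[[0.25,0.17,0],[0,0,0],-1],[[0.25,0.17,0],[0,0,0],-1],[[0.2,0.14,0],[0,0,0],-1],[[0.2,0.14,0],[0,0,0],-1]]' && python3 -m pendant '[[[0.2,0.14,0],[0,0,0],-1],[[0.2,0.14,0],[0,0,0],-1],[[0.15,0.1,0],[0,0,0],-1],[[0.1,0.07,0],[0,0,0],-1],[[0.1,0.07,0],[0,0,0],-1],[[0,0,0],[0,0,0],-1],[[0,0,0],[0,0,0],-1],[[0,0,0],[0,0,0],-1],[[0,0,0],[0,0,0],-1],[[0,0,0],[0,0,0],-1]]'
```

```text
time: 54.43
tool_pos: [488.6, 341.1, 103.2]
tcp_rot: [-3.14, 0.0, 2.196]
contact_force: [-7.2, -4.3, 7.3]
grip_width: 9.1
finger_force: 30.0
time: 55.27
tool_pos: [511.7, 357.1, 103.2]
tcp_rot: [3.141, 0.0, 2.196]
contact_force: [-3.4, -1.3, 6.0]
grip_width: 8.7
finger_force: 30.0
```

Expected stop is about 14 mm further on, so I creep in while watching the force.

```bash
python3 -m pendant '[[[0.05,0.035,0],[0,0,0],-1],[[0.05,0.035,0],[0,0,0],-1],[[0.05,0.035,0],[0,0,0],-1],[[0.05,0.035,0],[0,0,0],-1],[[0.05,0.035,0],[0,0,0],-1],[[0.05,0.035,0],[0,0,0],-1],[[0.05,0.035,0],[0,0,0],-1],[[0.05,0.035,0],[0,0,0],-1],[[0,0,0],[0,0,0],-1],[[0,0,0],[0,0,0],-1]]' && python3 -m pendant '[[[0.03,0.02,0],[0,0,0],-1],[[0.03,0.02,0],[0,0,0],-1],[[0.03,0.02,0],[0,0,0],-1],[[0,0,0],[0,0,0],-1],[[0,0,0],[0,0,0],-1],[[0,0,0],[0,0,0],-1],[[0,0,0],[0,0,0],-1],[[0,0,0],[0,0,0],-1],[[0,0,0],[0,0,0],-1],[[0,0,0],[0,0,0],-1]]'
```

```text
time: 56.1
tool_pos: [520.4, 363.2, 103.1]
tcp_rot: [-3.133, -0.0, 2.197]
contact_force: [-14.4, -11.1, 14.5]
grip_width: 8.6
finger_force: 30.0
time: 56.93
tool_pos: [520.4, 363.3, 103.0]
tcp_rot: [-3.125, -0.0, 2.197]
contact_force: [-24.2, -17.7, 22.3]
grip_width: 8.9
finger_force: 30.0
```

```bash
python3 -m pendant '[[[0,0,0],[0,0,0],-0.5],[[0,0,0],[0,0,0],-0.5],[[0,0,0],[0,0,0],-0.5],[[0,0,0],[0,0,0],-0.5],[[-0.1,-0.07,0],[0,0,0],-0.5],[[0,0,0.5],[0,0,0],-0.5],[[0,0,0.8],[0,0,0],-0.5],[[0,0,0.8],[0,0,0],-0.5],[[0,0,0.8],[0,0,0],-0.5],[[0,0,0.8],[0,0,0],-0.5]]' && python3 -m pendant '[[[0,-0.8,0],[0,0,0],0],[[0,-0.9,0],[0,0,0],0],[[0,-0.9,0],[0,0,0],0],[[-0.2,-0.9,0],[0,0,0],0],[[-0.2,-0.9,0],[0,0,0],0],[[-0.2,-0.9,0],[0,0,0],0],[[-0.2,-0.9,0],[0,0,0],0],[[-0.2,-0.9,0],[0,0,0],0],[[-0.2,-0.9,0],[0,0,0],0],[[-0.2,-0.9,0],[0,0,0],0]]' && python3 -m pendant '[[[-0.2,-0.9,0],[0,0,0],0],[[-0.2,-0.9,0],[0,0,0],0],[[-0.2,-0.9,0],[0,0,0],0],[[-0.2,-0.9,0],[0,0,0],0],[[0,0,0],[0,0,0],0],[[0,0,0],[0,0,0],0],[[0,0,0],[0,0,0],0],[[0,0,0],[0,0,0],0],[[0,0,0],[0,0,0],0],[[0,0,0],[0,0,0],0]]'
python3 - <<'E'
from m import *
p=cam("top"); im=bot.capture("top"); cv2.imwrite("pics/t9.png",im); rects(im[:300],p)
q=cam("scene"); im2=bot.capture("scene"); cv2.imwrite("pics/s9.png",im2)
cv2.imwrite("pics/f9.png",np.vstack([cv2.resize(im[90:330,30:560],(795,360)), np.zeros((10,795,3),np.uint8)]))
E
```

```text
time: 57.77
tool_pos: [523.7, 365.3, 214.4]
tcp_rot: [3.14, 0.0, 2.196]
contact_force: [0.3, -0.1, 0.6]
grip_width: 22.7
finger_force: 0.0
time: 58.6
tool_pos: [481.4, 96.9, 213.4]
tcp_rot: [3.14, 0.001, 2.197]
contact_force: [1.7, -0.6, -0.1]
grip_width: 45.8
finger_force: 0.0
time: 59.43
tool_pos: [457.5, -9.1, 213.1]
tcp_rot: [3.141, 0.0, 2.198]
contact_force: [-0.2, -0.7, -0.1]
grip_width: 46.1
finger_force: 0.0
brown 475 px [287. 131.] ctr [793. -11.] L 186.0 51 longyaw -1.611
brown 14998 px [482. 192.] ctr [ 629. -570.] L 510.0 340 longyaw -1.988
brown 505 px [ 26. 123.] ctr [801. 747.] L 140.0 73 longyaw -0.401
brown 903 px [207.  55.] ctr [1013.  228.] L 205.0 42 longyaw -1.553
brown 33295 px [280.  44.] ctr [1048.   17.] L 1640.0 264 longyaw -1.555
white 142 px [308. 255.] ctr [439. -78.] L 78.0 20 longyaw -0.124
white 977 px [282. 249.] ctr [453.  -3.] L 119.0 73 longyaw -1.756
white 141 px [255. 244.] ctr [467.  73.] L 79.0 20 longyaw -0.117
white 1322 px [442. 171.] ctr [ 685. -454.] L 107.0 106 longyaw -2.117
white 387 px [355. 152.] ctr [ 734. -206.] L 149.0 48 longyaw -3.06
white 7295 px [126. 180.] ctr [641. 450.] L 335.0 186 longyaw -0.953
turq 279 px [316. 288.] ctr [ 346. -100.] L 62.0 59 longyaw -3.126
```

View pics/f9.png

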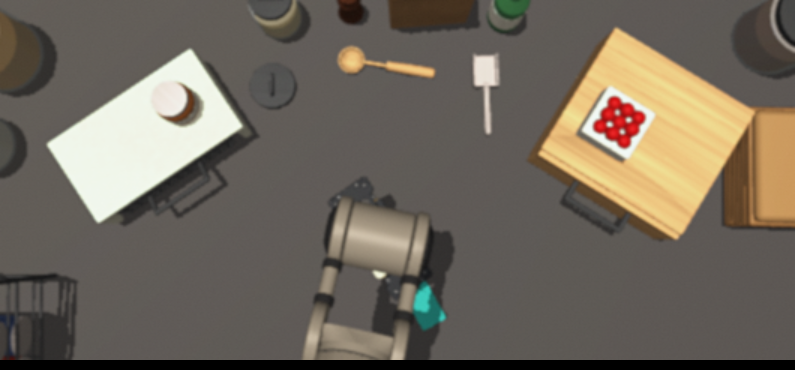

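View pics/s9.png

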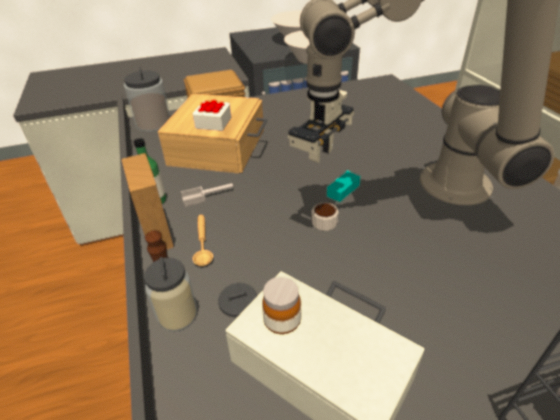

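The final views show the drawer flush and shut, the basket fully under the riser with only its handle outside at (200,195), and the robot clear of everything.

```bash
python3 -c "
from plant import bot
print(bot.close_job())"
```

```text
the job is handed in; nothing more can be done
None
```

The job is handed in: all three cartons are in the shut drawer, and both tins are in the basket, pushed home under the riser; closing the drawer nudged the punnet about 3 mm, and nothing else was seen to move.

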